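# Put four circuit modules into the trays of their shape

### The job

Four finished circuit modules (round, square, long and L-shaped) lie mixed among four empty inspection trays on the bench. Put each module into the tray whose outline matches its board, turned to fit, so that it lies flat on the tray floor inside the rim; hold each until it is down rather than dropping it, and let go of it there. Leave the solder reel and the flux bottle where they stand.

Things in the scene. Friction and masses are not known exactly. Their poses are not given: they have to be found in the camera images.
- round_module: Round green circuit board, 64 mm diameter, with an upright copper-coloured coil can, 28 mm diameter, at its middle. Board 3 mm thick; the tall part, top 30 mm above the underside, is the grip. Origin: underside, below the tall part's middle; z up. Loose, 45 to 115 g, flat on the bench.
- square_module: Square green circuit board, 60 x 60 mm, with an aluminium finned heat sink, 28 x 28 mm, at its middle; x and y are parallel to the sides of both. Any quarter turn fits its tray. Board 3 mm thick; the tall part, top 30 mm above the underside, is the grip. Origin: underside, below the tall part's middle; z up. Loose, 45 to 115 g, flat on the bench.
- strip_module: Long narrow green circuit board, 96 mm along x, 34 mm along y, with a black connector block, 44 mm along x, 16 mm along y, at its middle. Fits its tray either way round. Board 3 mm thick; the tall part, top 30 mm above the underside, is the grip. Origin: underside, below the tall part's middle; z up. Loose, 45 to 115 g, flat on the bench.
- angle_module: L-shaped green circuit board, legs 30 mm wide towards +x and +y, reaching from -15 to +53 mm in x and y. A yellow transformer with a black band, 24 x 24 mm in x and y, stands on the corner of the L. Board 3 mm thick; the tall part, top 30 mm above the underside, is the grip. Origin: underside, below the tall part's middle; z up. Loose, 45 to 115 g, flat on the bench.
- round_tray: Round shallow tray, 80 mm inside diameter, 88 mm outside. Fixed. Grey floor, top 3 mm above the bench; black rim 4 mm thick, top at 9 mm; 8 mm clearance round the matching board. Origin: underside (bench level), where the matching module's origin belongs; z up.
- square_tray: Square shallow tray, 76 x 76 mm inside, 84 x 84 mm outside, sides parallel to its x and y. Fixed. Grey floor, top 3 mm above the bench; black rim 4 mm thick, top at 9 mm; 8 mm clearance round the matching board. Origin: underside (bench level), where the matching module's origin belongs; z up.
- strip_tray: Long narrow shallow tray, 112 mm along x by 50 mm along y inside, 120 x 58 mm outside. Fixed. Grey floor, top 3 mm above the bench; black rim 4 mm thick, top at 9 mm; 8 mm clearance round the matching board. Origin: underside (bench level), where the matching module's origin belongs; z up.
- angle_tray: L-shaped shallow tray, legs towards +x and +y, 46 mm wide inside, the inside reaching from -23 to +61 mm in x and y. The L module's x and y must point as the tray's. Fixed. Grey floor, top 3 mm above the bench; black rim 4 mm thick, top at 9 mm; 8 mm clearance round the matching board. Origin: underside (bench level), where the matching module's origin belongs; z up.
- solder_reel: Bystander: a silver-grey solder reel standing on its flange, 48 mm diameter, 38 mm high. Origin: centre of its underside. Loose; leave it alone.
- flux_bottle: Bystander: a small closed bottle with an orange cap, 34 mm diameter, 75 mm high. Origin: centre of its underside. Loose; leave it alone.
There are look-alikes about, which are no part of the job. Leave any blue or red look-alike of the strip_tray alone.

How it is judged:
By the outcome, as a careful person would: the job done as asked, in the order asked, and still so for the second after the job is handed in, with the robot touching nothing.
It also fails if it takes over 112 s, if anything falls off the work surface, if the arm or the gripper's body presses on something with over 40 N, if the wrist force passes 120 N, or if a joint passes its speed limit or range.

### The arm

A 6-joint arm with a two-finger parallel gripper is mounted at the origin on the work surface. World frame = base frame: x ahead of the robot, y to its left, z up, the work surface at z = 0. Lengths are in m, angles in degrees, forces in N, time in s.
With the tool pointing down it reaches from about 0.4 to 0.825 m from the base axis. Payload 7 kg.
Tool frame: the origin (TCP) lies at the very end of the fingers, on their centre line; the grasp point (between the pads) lies 19 mm behind it; x points along the fingers, y is the direction in which the jaws open and shut, and the axes are right-handed (so a half turn about x gives the same grasp; the last joint's range is limited). The gripper opens to 88 mm and grips with 3 to 60 N. Pads are 19 mm wide; open, the fingers measure 130 mm over their backs; the gripper's body (78 mm by 193 mm) begins 47 mm behind the grasp point.
Start: joints at [80.564, 20.546, 0.682, 0, -70.136, -16.507], TCP at [0.295, 0.607, 0.227] pointing down, gripper open.
Joint ranges: [-176.03, 176.03], [-82.01, 121.73], [-58.28, 71.71], [-173.87, 95.51], [-174.79, -0.11], [-173.66, 173.66]. Speed limits (degrees/s): [136.94, 136.94, 172.46, 180, 180, 180].

### API

Orientations are given as [roll, pitch, yaw] about the fixed x, y, z axes, in that order (R = Rz(yaw) Ry(pitch) Rx(roll)).
In Python, from plant import * gives the robot as it stands. The module is installed in compiled form; this text tells all that it offers.
- The arm moves only by the shell command python3 -m creep 'ROWS' [FORCE]. ROWS is a JSON object of lists of equal length, an entry for each row: "jaw": the closure, from -1 (fully open) to 1 (shut); "translation": the shift along the tool's x, y, z in m, a list of three; "roll": the turn about the tool's x in rad. A call has exactly 10 rows; each row shifts and turns the commanded pose from where the row before left it, along the tool's axes as they then stand; what a row does not reach is not made up. A row lasts 1/10 s, in which the tool goes at most 50 mm and 8.59 degrees, less where a joint would pass 70% of its speed; a pose out of reach is approached as far as the arm can. A call with a gripper value outside its range is refused whole. The fingers move at their own pace and stop on an object; FORCE is the grip in N (left out, the last holds). Time passes only in rows, so rows that do not move let the fingers close, or fill a call up. It gives the time, the measured TCP pose, the force and the opening at its end, in the units of the state.
- get_state(): the state, without advancing time (a new reading comes with each control period).
- capture(name): name is "side" or "top"; returns a dict with "image" (420x560x3 uint8, red, green, blue), "fovy" (degrees; the focal length in pixels is half the picture's height over the tangent of half this angle, whatever the lens; pixels are square), "cx", "cy" (the principal point, pixels), "pose" (4x4, takes a point from camera to world coordinates). Camera axes: x right, y up, looking along -z (the intrinsics and any distortion apply to the point x, -y, -z); pixel columns grow to the right and rows downward; lengths in m; the calibration is good to about 2 mm. A picture is of the moment at which its call begins. There is no depth.
- close_job(): hands the job in, once; it reports no verdict.
The state is a dict: "time_s": time; "joints": joint angles; "qd": joint speeds; "joint_torque": joint torques, N m; "tcp_pos": TCP position; "eef_rot": TCP orientation; "contact_force": force on the tool from outside, world axes, zero at the start; "moment": the same for the moment, N m; "gripper_width": finger opening in m.
Only numpy, scipy, OpenCV 4.12 (cv2) and the standard library are available. Lean on these libraries where they do the work, as an engineer would, in place of code of your own. Each camera call takes 0.05 s, during which the arm holds its last target.

## Working session

There is one attempt and no reset: what is moved stays moved. The work goes in short steps, Python scripts to look and compute and a shell command to move; the robot and the scene stay as the last step left them, time stands still between calls to the robot, and variables do not carry over. Pictures are saved under pics/ and viewed, and the job is handed in when it is done.

```bash
mkdir -p pics
python3 - <<'E'
from plant import *
import cv2
for n in("top","side"):
    c=capture(n); cv2.imwrite(f"pics/{n}0.png",c["image"][:,:,::-1]); print({k:v for k,v in c.items() if k!="image"})
print(get_state())
E
```

```text
{'fovy': 53.4162460323454, 'cx': 277.2283363043545, 'cy': 211.92328171809095, 'pose': array([[ 0.02259407,  0.9975928 , -0.06556003,  0.35004824],
       [-0.99973286,  0.02222575, -0.00634199, -0.00739   ],
       [-0.0048696 ,  0.0656858 ,  0.99782847,  1.21937379],
       [ 0.        ,  0.        ,  0.        ,  1.        ]])}
{'fovy': 45.895886228915536, 'cx': 286.5183629703252, 'cy': 205.6548077664881, 'pose': array([[ 0.99708844,  0.06143813, -0.04516641,  0.39136446],
       [-0.07435674,  0.65207259, -0.75450144, -0.83897684],
       [-0.01690338,  0.75566308,  0.65474238,  0.76234341],
       [ 0.        ,  0.        ,  0.        ,  1.        ]])}
{'time_s': 0.1, 'joints': array([ 8.05646429e+01,  2.05882210e+01,  6.36212019e-01, -1.71214351e-02,
       -7.01364939e+01, -1.65072391e+01]), 'qd': array([-0.06231185, -0.12029785,  0.11428849,  0.12814613,  0.07179599,
        0.02162056]), 'joint_torque': array([-2.13474130e-03, -5.84162092e+01,  2.93751240e+01,  7.01535031e+00,
        1.01768947e-02, -5.56643772e-05]), 'tcp_pos': array([0.29512069, 0.60654816, 0.22568692]), 'eef_rot': array([  96.20099664,   89.91004502, -109.74742957]), 'contact_force': array([-0.27587472, -0.53961255, -0.40228984]), 'moment': array([0.00826425, 0.03035513, 0.00027763]), 'gripper_width': 0.08754314540307928}
```

View pics/top0.png

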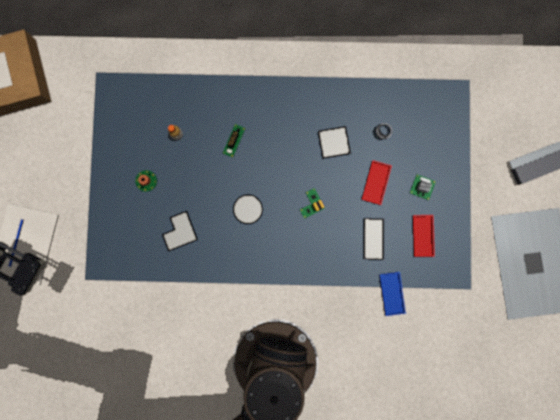

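View pics/side0.png

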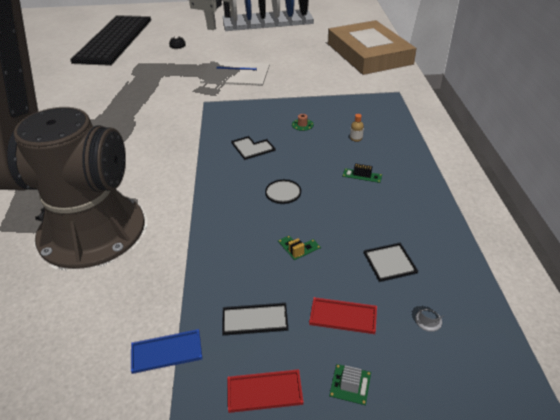

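The top view shows the round module at (145,181), strip at (234,140), angle at (312,204) and square at (422,186). The trays are round (248,209), square (334,142), strip (white, 373,239) and L (180,231). Next I'll enlarge crops of both views.

```bash
cat > h.py <<'E'
import cv2,numpy as np
def crop(img,x0,y0,x1,y1,s,name):
    # img RGB
    c=cv2.resize(img[y0:y1,x0:x1,::-1],None,fx=s,fy=s,interpolation=cv2.INTER_CUBIC)
    for u in range(-(-x0//10)*10,x1,10):
        X=int((u-x0+.5)*s); cv2.line(c,(X,0),(X,6),(0,255,255),1)
        if u%20==0: cv2.putText(c,str(u),(X-10,17),0,.35,(0,255,255),1)
    for v in range(-(-y0//10)*10,y1,10):
        Y=int((v-y0+.5)*s); cv2.line(c,(0,Y),(6,Y),(0,255,255),1)
        if v%20==0: cv2.putText(c,str(v),(8,Y+4),0,.35,(0,255,255),1)
    cv2.imwrite("pics/"+name,c)
def ray(c,u,v):
    f=c["image"].shape[0]/2/np.tan(np.radians(c["fovy"]/2))
    d=c["pose"][:3,:3]@np.array([(u-c["cx"])/f,-(v-c["cy"])/f,-1.])
    return c["pose"][:3,3],d
def toz(c,u,v,z):
    o,d=ray(c,u,v); return (o+d*(z-o[2])/d[2])[:2]
def proj(c,P):
    f=c["image"].shape[0]/2/np.tan(np.radians(c["fovy"]/2))
    p=(np.atleast_2d(P)-c["pose"][:3,3])@c["pose"][:3,:3]
    return np.c_[c["cx"]+f*p[:,0]/-p[:,2], c["cy"]-f*p[:,1]/-p[:,2]]
E
python3 - <<'E'
from h import *
t=cv2.imread("pics/top0.png")[:,:,::-1];s=cv2.imread("pics/side0.png")[:,:,::-1]
crop(t,120,110,280,260,5,"t1.png" ) if 0 else None
crop(t,125,115,275,255,4,"t1.png")
crop(t,295,115,445,265,4,"t2.png")
crop(s,225,100,390,210,4.8,"s1.png")
crop(s,210,225,450,405,3.3,"s2.png")
E
```

```text
(no output)
```

View pics/t1.png

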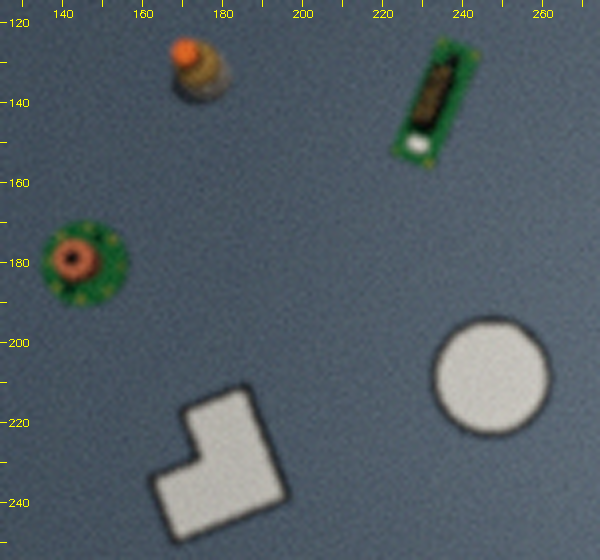

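View pics/t2.png

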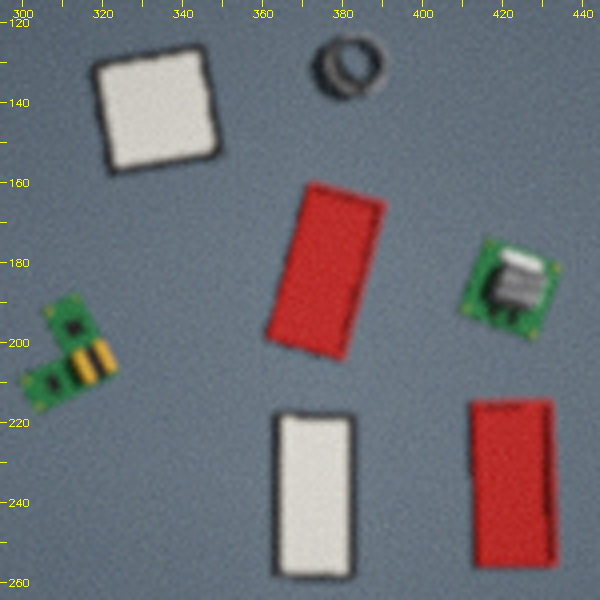

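View pics/s1.png

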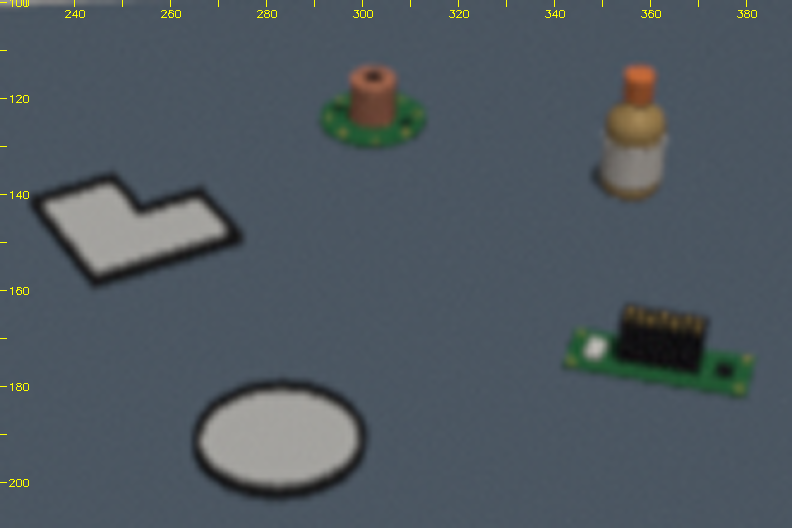

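View pics/s2.png

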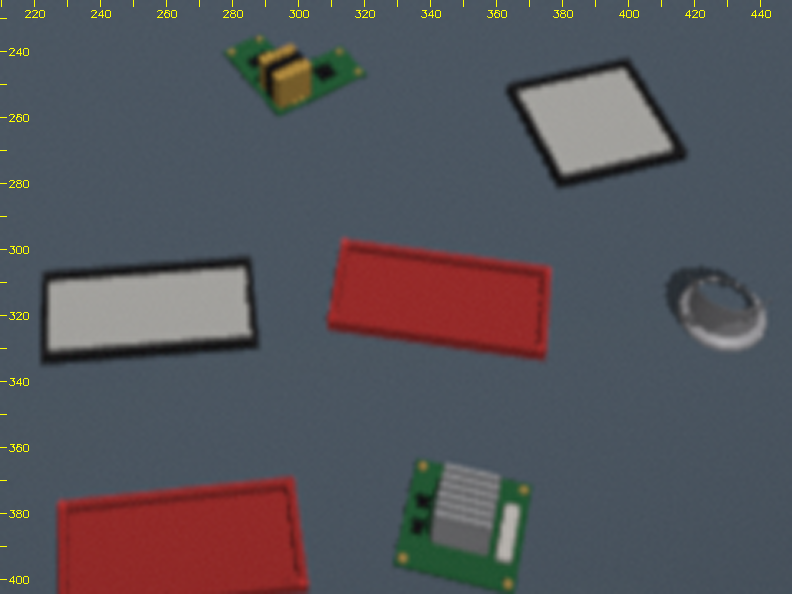

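```bash
cat > fit.py <<'E'
from h import *
from scipy.optimize import least_squares
A=np.array
T1=(125,115,4);T2=(295,115,4);S1=(225,100,4.8);S2=(210,225,3.3)
px=lambda pts,c:[(c[0]+x/c[2]-.5,c[1]+y/c[2]-.5) for x,y in pts]
def rect(a,b): return [(a,b),(a,-b),(-a,-b),(-a,b)] # +x+y,+x-y,-x-y,-x+y
Lt=[(-27,-27),(65,-27),(65,27),(27,27),(27,65),(-27,65)]
O={
"strip_module":(rect(48,17),60,px([(440,37),(480,55),(430,168),(392,152)],T1),[3]*4,px([(752,355),(746,396),(562,367),(578,330)],S1),[3]*4),
"square_module":(rect(30,30),-20,px([(488,237),(562,267),(535,340),(460,313)],T2),[3]*4,px([(530,486),(513,592),(395,564),(415,461)],S2),[3]*4),
"angle_module":([(-15,-15),(53,-15),(53,15),(15,53),(-15,53)],20,px([(117,375),(77,293),(47,310),(22,378),(40,412)],T2),[3]*5,px([(278,115),(365,72),(338,48),(258,35),(225,52)],S2),[3]*5),
"square_tray":(rect(42,42),10,px([(92,66),(202,45),(222,152),(112,175)],T2),[9]*4,px([(629,60),(687,154),(560,186),(507,88)],S2),[9,0,0,9]),
"strip_tray":(rect(60,29),0,px([(275,412),(355,414),(354,577),(273,577)],T2),[9]*4,px([(250,258),(258,346),(42,362),(43,270)],S2),[9,0,0,9]),
"angle_tray":(Lt,20,px([(290,496),(247,382),(180,410),(197,458),(149,476),(174,545)],T1),[9]*6,px([(95,285),(242,238),(205,188),(140,210),(114,175),(32,203)],S1),[0,0,9,9,9,9]),
"round_module":([(0,0)],0,px([(84,262)],T1),[3],px([(372,77)],S1),[30]),
"round_tray":([(0,0)],0,px([(491,377)],T1),[9],px([(280,440)],S1),[4.5]),
}
def fit(loc,ang,obs):
    loc=A(loc)/1e3
    def f(p):
        c,s=np.cos(p[2]),np.sin(p[2]);w=loc@A([[c,s],[-s,c]])+p[:2];r=[]
        for cam,uv,z in obs: r.append((proj(cam,np.c_[w,A(z)/1e3])-A(uv)).ravel())
        return np.concatenate(r+[[1e-3*(p[2]-np.radians(ang))]])
    s=least_squares(f,[.5,0,np.radians(ang)],x_scale=[.1,.1,.1]);return s.x,np.sqrt(np.mean(s.fun[:-1]**2))
E
cat > run.py <<'E'
from plant import *
from fit import *
t,s=capture("top"),capture("side")
for n,(loc,ang,ut,zt,us,zs) in O.items():
    for nm,ob in(("top",[(t,ut,zt)]),("side",[(s,us,zs)]),("both",[(t,ut,zt),(s,us,zs)])):
        x,r=fit(loc,ang,ob);print(f"{n:14s}{nm:5s} x{x[0]*1e3:7.1f} y{x[1]*1e3:7.1f} yaw{np.degrees(x[2]):7.1f} res {r:.2f}px")
E
python3 run.py
```

```text
strip_module  top   x  639.4 y  134.7 yaw  -21.5 res 0.53px
strip_module  side  x  640.4 y  136.1 yaw  -20.1 res 0.40px
strip_module  both  x  639.9 y  135.1 yaw  -21.0 res 0.51px
square_module top   x  513.1 y -422.6 yaw  -20.0 res 0.32px
square_module side  x  514.5 y -420.3 yaw  -18.9 res 0.50px
square_module both  x  514.1 y -420.9 yaw  -19.2 res 0.58px
angle_module  top   x  450.7 y -118.3 yaw   27.3 res 0.65px
angle_module  side  x  452.0 y -115.7 yaw   28.3 res 0.50px
angle_module  both  x  451.5 y -117.1 yaw   27.9 res 0.68px
square_tray   top   x  639.5 y -161.0 yaw   11.9 res 0.40px
square_tray   side  x  642.7 y -158.8 yaw   12.3 res 0.98px
square_tray   both  x  641.5 y -160.0 yaw   12.2 res 0.90px
strip_tray    top   x  359.7 y -278.4 yaw    0.0 res 0.24px
strip_tray    side  x  361.0 y -276.5 yaw   -0.3 res 0.59px
strip_tray    both  x  360.6 y -277.2 yaw   -0.2 res 0.55px
angle_tray    top   x  359.7 y  264.2 yaw   23.1 res 0.37px
angle_tray    side  x  361.3 y  266.4 yaw   24.0 res 0.92px
angle_tray    both  x  360.5 y  264.8 yaw   23.5 res 0.75px
round_module  top   x  515.4 y  389.6 yaw    0.0 res 0.00px
round_module  side  x  515.0 y  392.0 yaw    0.0 res 0.00px
round_module  both  x  515.1 y  390.2 yaw    0.0 res 0.20px
round_tray    top   x  436.9 y   87.7 yaw    0.0 res 0.00px
round_tray    side  x  438.8 y   88.5 yaw    0.0 res 0.00px
round_tray    both  x  438.0 y   88.0 yaw    0.0 res 0.26px
```

The fits agree within about 2–3 mm between cameras, and sizes match to under 1 px rms. Next is a helper that works out shifts in tool axes.

```bash
cat > go.py <<'E'
import sys,numpy as np
from plant import *
from scipy.spatial.transform import Rotation as Ro
def main(x,y,z,jawdir=None,sym=180):
    s=get_state();R=Ro.from_euler('xyz',s["eef_rot"],degrees=True).as_matrix();p=s["tcp_pos"]
    psi=np.degrees(np.arctan2(R[1,1],R[0,1]))
    d=np.array([x,y,z])-p
    print("t %.1f"%s["time_s"],"p",p.round(4),"jawdir %.1f"%psi,"down %.4f"%R[2,0],"F",s["contact_force"].round(1),"w %.4f"%s["gripper_width"],"q",s["joints"].round(0))
    print(" world d",d.round(4)," tool-axes shift now",(R.T@d).round(4))
    if jawdir is not None:
        a=(jawdir-psi+sym/2)%sym-sym/2
        for al in(a,a-np.sign(a)*sym):
            # tool x is down: +roll turns jaw dir clockwise seen from above
            roll=-al; R2=R@Ro.from_euler('x',roll,degrees=True).as_matrix()
            assert abs(np.sin(2*np.pi/sym*0+np.radians(np.degrees(np.arctan2(R2[1,1],R2[0,1]))-psi-al)))<.02
            q1=np.degrees(np.arctan2(p[1],p[0]));q1n=np.degrees(np.arctan2(y,x))
            print("  roll %.3f rad (%.1f deg)"%(np.radians(roll),roll),"dq1 %.0f"%(q1n-q1)," shift after roll",(R2.T@d).round(4))
a=[float(v) for v in sys.argv[1:]]
main(*a)
E
python3 go.py .515 .390 .12; python3 go.py .514 -.421 .12 -19.2 90;python3 go.py .640 .135 .12 69 180
```

```text
t 0.2 p [0.2952 0.6067 0.226 ] jawdir -115.9 down -1.0000 F [-0.3  0.3 -0.1] w 0.0879 q [ 81.  21.   1.  -0. -70. -17.]
 world d [ 0.2198 -0.2167 -0.106 ]  tool-axes shift now [ 0.1061  0.0986 -0.2925]
t 0.2 p [0.2952 0.6067 0.226 ] jawdir -115.9 down -1.0000 F [-0.3  0.3 -0.1] w 0.0879 q [ 81.  21.   1.  -0. -70. -17.]
 world d [ 0.2188 -1.0277 -0.106 ]  tool-axes shift now [ 0.1069  0.8283 -0.6464]
  roll -0.118 rad (-6.7 deg) dq1 -103  shift after roll [ 0.1069  0.8985 -0.5446]
  roll 1.453 rad (83.3 deg) dq1 -103  shift after roll [ 0.1069 -0.5446 -0.8985]
t 0.2 p [0.2952 0.6067 0.226 ] jawdir -115.9 down -1.0000 F [-0.3  0.3 -0.1] w 0.0879 q [ 81.  21.   1.  -0. -70. -17.]
 world d [ 0.3448 -0.4717 -0.106 ]  tool-axes shift now [ 0.1063  0.2732 -0.5164]
  roll -0.086 rad (-4.9 deg) dq1 -52  shift after roll [ 0.1063  0.3167 -0.491 ]
  roll 3.055 rad (175.1 deg) dq1 -52  shift after roll [ 0.1063 -0.3167  0.491 ]
```

```bash
python3 -m creep '{"jaw":[-1,-1,-1,-1,-1,-1,-1,-1,-1,-1],"translation":[[0.010,0.007,-0.021],[0.018,0.013,-0.037],[0.018,0.013,-0.037],[0.018,0.013,-0.037],[0.018,0.013,-0.037],[0.018,0.013,-0.037],[0.018,0.013,-0.037],[0.018,0.010,-0.030],[0.010,0.004,-0.020],[0,0,0]],"roll":[0,0,0,0,0,0,0,0,0,0]}' 25; python3 go.py .515 .390 .008
```

```text
time_s: 1.2
tcp_pos: [0.5163, 0.3868, 0.0783]
eef_rot: [77.5, 89.8, -128.6]
contact_force: [0.0, -0.3, 0.1]
gripper_width: 0.0876
t 1.2 p [0.5163 0.3868 0.0783] jawdir -116.1 down -1.0000 F [ 0.  -0.3  0.1] w 0.0876 q [ 54.  25. -13.  -0. -52.  10.]
 world d [-0.0013  0.0032 -0.0703]  tool-axes shift now [ 0.0703 -0.0025  0.0025]
```

```bash
python3 -m creep '{"jaw":[-1,-1,-1,-1,-1,-1,-1,-1,-1,-1],"translation":[[0.006,-0.002,0.002],[0.010,0,0],[0.010,0,0],[0.010,0,0],[0.010,0,0],[0.010,0,0],[0.006,0,0],[0.004,0,0],[0.002,0,0],[0,0,0]],"roll":[0,0,0,0,0,0,0,0,0,0]}' 25; python3 go.py .515 .390 .008
python3 - <<'E'
from plant import *
from h import *
crop(capture("side")["image"],240,60,400,180,5,"a1.png");crop(capture("top")["image"],100,120,220,240,4,"a2.png")
E
```

```text
time_s: 2.2
tcp_pos: [0.5146, 0.3924, 0.0125]
eef_rot: [98.9, 90.0, -107.0]
contact_force: [-0.3, 0.2, 0.1]
gripper_width: 0.0876
t 2.2 p [0.5146 0.3924 0.0125] jawdir -115.9 down -1.0000 F [-0.3  0.2  0.1] w 0.0876 q [ 55.  29. -16.   0. -44.   9.]
 world d [ 0.0004 -0.0024 -0.0045]  tool-axes shift now [ 0.0045  0.002  -0.0014]
```

View pics/a1.png

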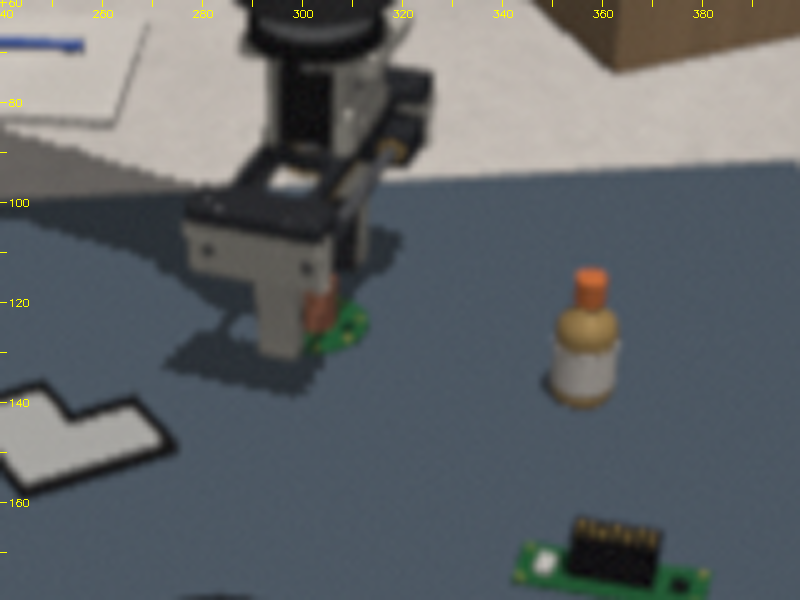

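View pics/a2.png

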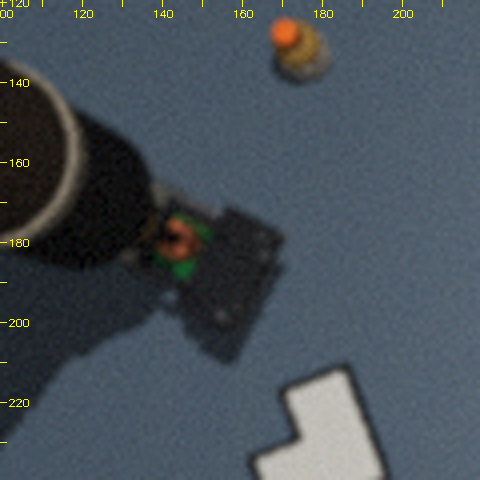

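```bash
python3 -m creep '{"jaw":[-1,-1,-1,0.5,1,1,1,1,1,1],"translation":[[0.0015,0.001,-0.001],[0.0015,0,0],[0.0005,0,0],[0,0,0],[0,0,0],[0,0,0],[0,0,0],[0,0,0],[0,0,0],[0,0,0]],"roll":[0,0,0,0,0,0,0,0,0,0]}' 25; python3 go.py .438 .088 .13
```

```text
time_s: 3.3
tcp_pos: [0.515, 0.3911, 0.0091]
eef_rot: [55.6, 90.0, -150.3]
contact_force: [0.2, 1.2, 0.2]
gripper_width: 0.0373
t 3.3 p [0.515  0.3911 0.0091] jawdir -115.9 down -1.0000 F [0.2 1.2 0.2] w 0.0373 q [ 54.  30. -17.  -0. -44.  10.]
 world d [-0.077  -0.3031  0.1209]  tool-axes shift now [-0.1209  0.3062 -0.0634]
```

```bash
python3 -m creep '{"jaw":[1,1,1,1,1,1,1,1,1,1],"translation":[[0,0,0],[0,0,0],[0,0,0],[0,0,0],[0,0,0],[-0.008,0,0],[-0.018,0,0],[-0.025,0,0],[-0.018,0,0],[-0.008,0,0]],"roll":[0,0,0,0,0,0,0,0,0,0]}' 25; python3 go.py .438 .088 .08
```

```text
time_s: 4.3
tcp_pos: [0.5157, 0.3919, 0.0886]
eef_rot: [-106.1, 89.8, 48.0]
contact_force: [-0.3, -0.4, 0.3]
gripper_width: 0.0275
t 4.3 p [0.5157 0.3919 0.0886] jawdir -115.9 down -1.0000 F [-0.3 -0.4  0.3] w 0.0275 q [ 54.  24. -13.   0. -53.  10.]
 world d [-0.0777 -0.3039 -0.0086]  tool-axes shift now [ 0.0077  0.3073 -0.063 ]
```

```bash
python3 -m creep '{"jaw":[1,1,1,1,1,1,1,1,1,1],"translation":[[0,0.017,-0.003],[0,0.035,-0.007],[0,0.042,-0.009],[0,0.042,-0.009],[0,0.042,-0.009],[0,0.042,-0.009],[0,0.042,-0.008],[0,0.030,-0.006],[0,0.015,-0.003],[0,0,0]],"roll":[0,0,0,0,0,0,0,0,0,0]}' 25; python3 go.py .438 .088 .012
python3 - <<'E'
from plant import *
from h import *
crop(capture("side")["image"],220,100,380,220,5,"a3.png");crop(capture("top")["image"],190,150,310,270,5,"a4.png")
E
```

```text
time_s: 5.3
tcp_pos: [0.4366, 0.0859, 0.0861]
eef_rot: [18.6, 90.0, 172.6]
contact_force: [1.4, 0.5, -1.3]
gripper_width: 0.0275
t 5.3 p [0.4366 0.0859 0.0861] jawdir -116.1 down -1.0000 F [ 1.4  0.5 -1.3] w 0.0275 q [ 37.   7. -38.  -0. -44.  27.]
 world d [ 0.0014  0.0021 -0.0741]  tool-axes shift now [ 0.0741 -0.0025 -0.0004]
```

View pics/a3.png

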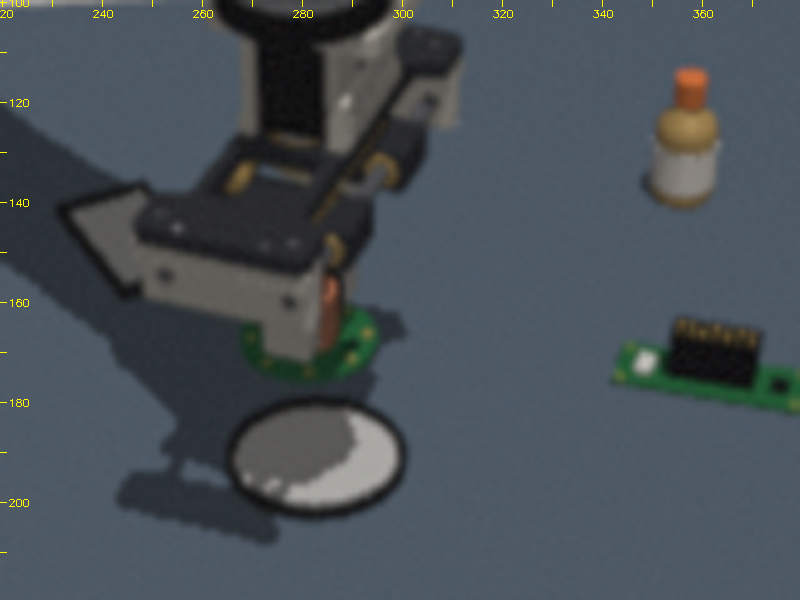

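```bash
python3 -m creep '{"jaw":[1,1,1,1,1,1,1,1,1,1],"translation":[[0.006,-0.0025,0],[0.012,0,0],[0.014,0,0],[0.014,0,0],[0.010,0,0],[0.006,0,0],[0.004,0,0],[0.002,0,0],[0,0,0],[0,0,0]],"roll":[0,0,0,0,0,0,0,0,0,0]}' 25; python3 go.py .438 .088 .012
```

```text
time_s: 6.4
tcp_pos: [0.4387, 0.0899, 0.0184]
eef_rot: [-121.1, 90.0, 33.0]
contact_force: [0.4, 0.7, -0.0]
gripper_width: 0.0272
t 6.4 p [0.4387 0.0899 0.0184] jawdir -115.9 down -1.0000 F [ 0.4  0.7 -0. ] w 0.0272 q [ 37.  14. -42.   0. -34.  27.]
 world d [-0.0007 -0.0019 -0.0064]  tool-axes shift now [ 0.0064  0.002  -0.0002]
```

```bash
python3 -m creep '{"jaw":[1,1,1,1,1,1,1,1,1,1],"translation":[[0.001,0.0015,0],[0.001,0,0],[0.001,0,0],[0.001,0,0],[0.001,0,0],[0.001,0,0],[0.0005,0,0],[0,0,0],[0,0,0],[0,0,0]],"roll":[0,0,0,0,0,0,0,0,0,0]}' 25; python3 go.py .438 .088 .012;python3 - <<'E'
from plant import *
from h import *
crop(capture("side")["image"],220,100,380,220,5,"a5.png");crop(capture("top")["image"],190,150,310,270,5,"a6.png")
E
```

```text
time_s: 7.4
tcp_pos: [0.4378, 0.0883, 0.0119]
eef_rot: [157.4, 90.0, -48.6]
contact_force: [-2.1, -1.0, 7.6]
gripper_width: 0.0273
t 7.4 p [0.4378 0.0883 0.0119] jawdir -115.9 down -1.0000 F [-2.1 -1.   7.6] w 0.0273 q [ 37.  15. -43.   0. -33.  27.]
 world d [ 0.0002 -0.0003  0.0001]  tool-axes shift now [-0.0001  0.0002 -0.0003]
```

View pics/a5.png

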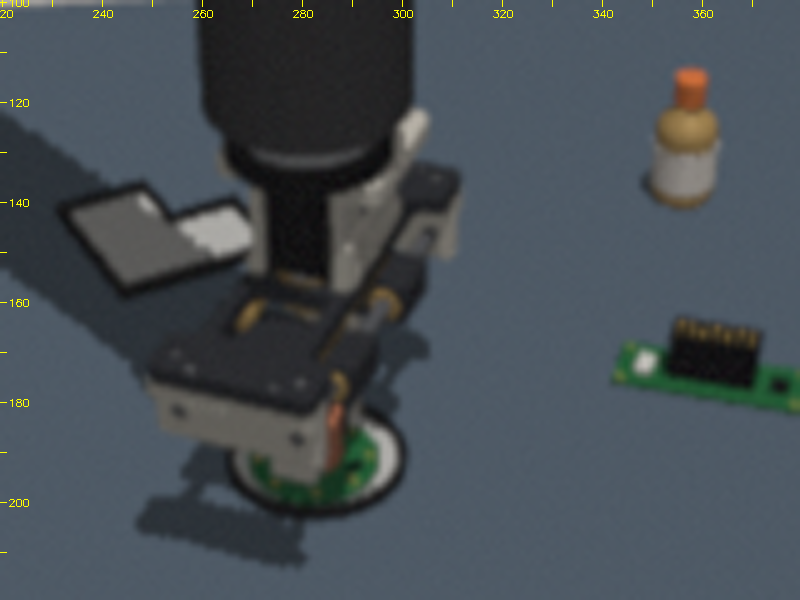

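View pics/a6.png

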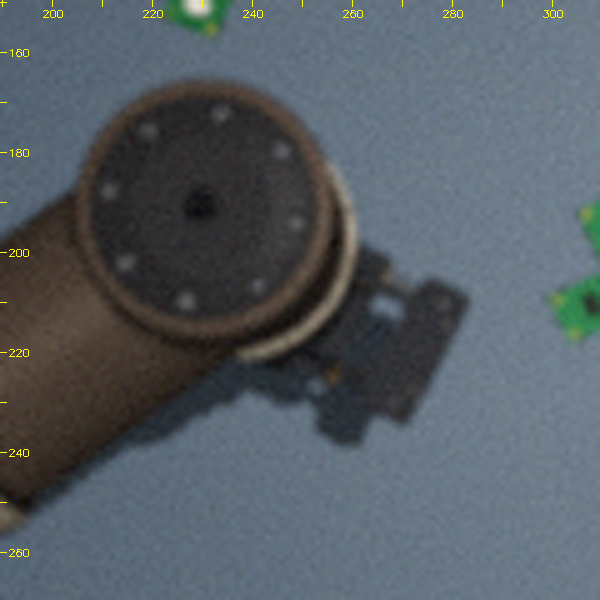

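The board is on the floor, centred in the rim with 7.6 N contact. Releasing it.

```bash
python3 -m creep '{"jaw":[0,-0.5,-1,-1,-1,-1,-1,-1,-1,-1],"translation":[[0,0,0],[0,0,0],[0,0,0],[0,0,0],[0,0,0],[-0.008,0,0],[-0.020,0,0],[-0.025,0,0],[-0.015,0,0],[-0.006,0,0]],"roll":[0,0,0,0,0,0,0,0,0,0]}' 25; python3 go.py .514 -.421 .09 -19.2 90
```

```text
time_s: 8.5
tcp_pos: [0.4387, 0.0889, 0.0876]
eef_rot: [-121.3, 89.8, 32.8]
contact_force: [0.6, 0.0, 0.2]
gripper_width: 0.0873
t 8.5 p [0.4387 0.0889 0.0876] jawdir -115.9 down -1.0000 F [0.6 0.  0.2] w 0.0873 q [ 37.   7. -38.   0. -44.  27.]
 world d [ 0.0753 -0.5099  0.0024]  tool-axes shift now [-0.0031  0.4256 -0.2907]
  roll -0.118 rad (-6.7 deg) dq1 -51  shift after roll [-0.0031  0.4567 -0.2388]
  roll 1.453 rad (83.3 deg) dq1 -51  shift after roll [-0.0031 -0.2388 -0.4567]
```

```bash
python3 -m creep '{"jaw":[-1,-1,-1,-1,-1,-1,-1,-1,-1,-1],"translation":[[0,0.017,-0.012],[0,0.033,-0.023],[0,0.040,-0.027],[0,0.040,-0.027],[0,0.040,-0.027],[0,0.040,-0.027],[0,0.040,-0.027],[0,0.040,-0.027],[0,0.040,-0.027],[0,0.030,-0.021]],"roll":[0,0,0,0,0,0,0,0,0,0]}' 25; python3 go.py .514 -.421 .09 -19.2 90
```

```text
time_s: 9.5
tcp_pos: [0.5002, -0.3452, 0.0849]
eef_rot: [13.2, 89.9, 167.2]
contact_force: [0.3, 0.9, 0.2]
gripper_width: 0.0875
t 9.5 p [ 0.5002 -0.3452  0.0849] jawdir -116.0 down -1.0000 F [0.3 0.9 0.2] w 0.0875 q [-16.  21. -18.   0. -50.  80.]
 world d [ 0.0138 -0.0758  0.0051]  tool-axes shift now [-0.0052  0.062  -0.0457]
  roll -0.119 rad (-6.8 deg) dq1 -5  shift after roll [-0.0052  0.067  -0.038 ]
  roll 1.452 rad (83.2 deg) dq1 -5  shift after roll [-0.0052 -0.038  -0.067 ]
```

```bash
python3 -m creep '{"jaw":[-1,-1,-1,-1,-1,-1,-1,-1,-1,-1],"translation":[[0,0.025,-0.019],[0,0.022,-0.016],[0,0.012,-0.008],[0,0.004,-0.003],[0,0,0],[0.010,0,0],[0.015,0,0],[0.010,0,0],[0.005,0,0],[0,0,0]],"roll":[0,0,0,0,-0.118,0,0,0,0,0]}' 25; python3 go.py .514 -.421 .008 -19.2 90
```

```text
time_s: 10.5
tcp_pos: [0.5138, -0.4187, 0.0441]
eef_rot: [-5.3, 89.9, 155.5]
contact_force: [0.2, -0.5, 0.3]
gripper_width: 0.0874
t 10.5 p [ 0.5138 -0.4187  0.0441] jawdir -109.2 down -1.0000 F [ 0.2 -0.5  0.3] w 0.0874 q [-22.  28. -13.  -0. -49.  93.]
 world d [ 0.0002 -0.0023 -0.0361]  tool-axes shift now [ 0.0361  0.0021 -0.0011]
  roll -0.000 rad (-0.0 deg) dq1 -0  shift after roll [ 0.0361  0.0021 -0.0011]
  roll 1.571 rad (90.0 deg) dq1 -0  shift after roll [ 0.0361 -0.0011 -0.0021]
```

```bash
python3 -m creep '{"jaw":[-1,-1,-1,-1,-1,-1,-1,-1,-1,-1],"translation":[[0.005,0.002,-0.001],[0.008,0,0],[0.008,0,0],[0.006,0,0],[0.004,0,0],[0.003,0,0],[0.002,0,0],[0,0,0],[0,0,0],[0,0,0]],"roll":[0,0,0,0,0,0,0,0,0,0]}' 25; python3 go.py .514 -.421 .008 -19.2 90
python3 - <<'E'
from plant import *
from h import *
crop(capture("side")["image"],280,300,440,420,5,"b1.png");crop(capture("top")["image"],360,120,480,240,5,"b2.png")
E
```

```text
time_s: 11.5
tcp_pos: [0.5149, -0.4216, 0.0099]
eef_rot: [171.1, 90.0, -28.0]
contact_force: [0.5, 0.7, 0.1]
gripper_width: 0.0874
t 11.5 p [ 0.5149 -0.4216  0.0099] jawdir -109.2 down -1.0000 F [0.5 0.7 0.1] w 0.0874 q [-23.  31. -14.   0. -45.  93.]
 world d [-0.0009  0.0006 -0.0019]  tool-axes shift now [ 0.0019 -0.0003  0.001 ]
  roll 0.000 rad (0.0 deg) dq1 -0  shift after roll [ 0.0019 -0.0003  0.001 ]
  roll -1.570 rad (-90.0 deg) dq1 -0  shift after roll [ 0.0019 -0.001  -0.0003]
```

View pics/b1.png

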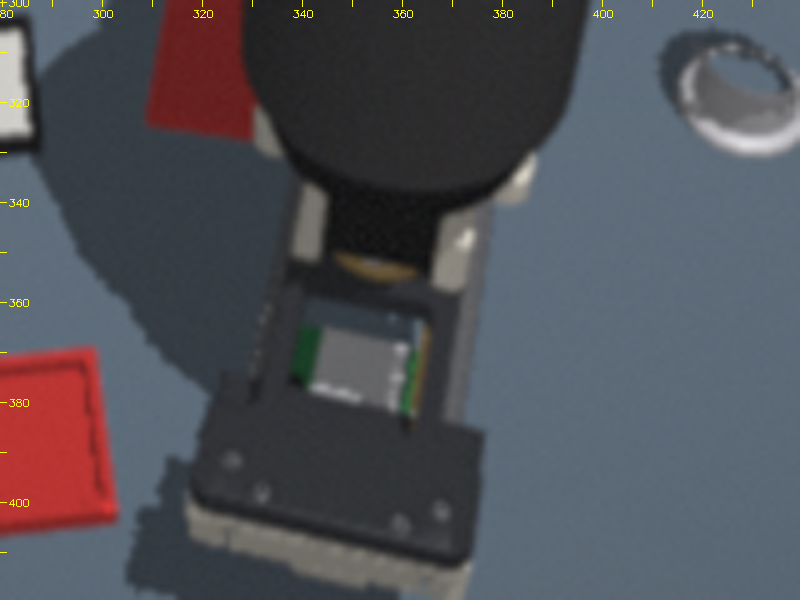

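View pics/b2.png

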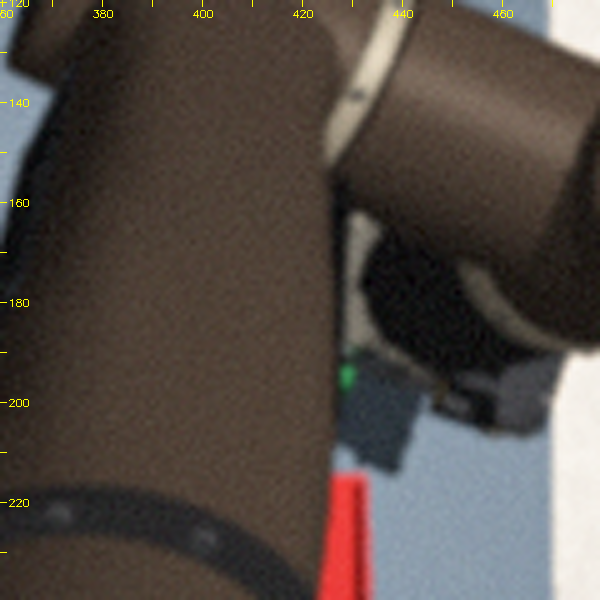

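The fingers straddle the heat sink, which is visible between the jaws at about (350,373) in the side view and aligned. Closing.

```bash
python3 -m creep '{"jaw":[0,1,1,1,1,1,1,1,1,1],"translation":[[0.001,0,0.001],[0.001,0,0],[0,0,0],[0,0,0],[0,0,0],[0,0,0],[0,0,0],[0,0,0],[0,0,0],[0,0,0]],"roll":[0,0,0,0,0,0,0,0,0,0]}' 25; python3 go.py .514 -.421 .008 -19.2 90
python3 -m creep '{"jaw":[1,1,1,1,1,1,1,1,1,1],"translation":[[0,0,0],[0,0,0],[0,0,0],[0,0,0],[-0.006,0,0],[-0.012,0,0],[-0.020,0,0],[-0.020,0,0],[-0.014,0,0],[-0.006,0,0]],"roll":[0,0,0,0,0,0,0,0,0,0]}' 25; python3 go.py .641 -.160 .085 -77.8 360
```

```text
time_s: 12.6
tcp_pos: [0.5138, -0.4212, 0.0076]
eef_rot: [-72.0, 90.0, 88.8]
contact_force: [0.3, 0.3, -0.0]
gripper_width: 0.0273
t 12.6 p [ 0.5138 -0.4212  0.0076] jawdir -109.2 down -1.0000 F [ 0.3  0.3 -0. ] w 0.0273 q [-23.  31. -14.  -0. -45.  93.]
 world d [0.0002 0.0002 0.0004]  tool-axes shift now [-0.0004 -0.0002 -0.0002]
  roll 0.000 rad (0.0 deg) dq1 0  shift after roll [-0.0004 -0.0002 -0.0002]
  roll -1.570 rad (-90.0 deg) dq1 0  shift after roll [-0.0004  0.0002 -0.0002]
time_s: 13.6
tcp_pos: [0.5146, -0.4217, 0.088]
eef_rot: [171.4, 89.8, -27.7]
contact_force: [-0.4, -0.4, -0.7]
gripper_width: 0.0277
t 13.6 p [ 0.5146 -0.4217  0.088 ] jawdir -109.2 down -1.0000 F [-0.4 -0.4 -0.7] w 0.0277 q [-23.  26. -10.   0. -54.  93.]
 world d [ 0.1264  0.2617 -0.003 ]  tool-axes shift now [ 0.003  -0.2887 -0.0334]
  roll -0.548 rad (-31.4 deg) dq1 25  shift after roll [ 0.003  -0.2291 -0.1788]
  roll 5.736 rad (328.6 deg) dq1 25  shift after roll [ 0.003  -0.2291 -0.1788]
```

```bash
python3 -m creep '{"jaw":[1,1,1,1,1,1,1,1,1,1],"translation":[[0,-0.015,-0.002],[0,-0.030,-0.003],[0,-0.038,-0.004],[0,-0.038,-0.004],[0,-0.038,-0.004],[0,-0.038,-0.004],[0,-0.038,-0.004],[0,-0.030,-0.004],[0,-0.018,-0.003],[0,-0.006,-0.001]],"roll":[0,0,0,0,0,0,0,0,0,0]}' 25
python3 -m creep '{"jaw":[1,1,1,1,1,1,1,1,1,1],"translation":[[0,0,0],[0,0,0],[0,0,0],[0,0,0],[0,0,0],[0.008,0,0],[0.015,0,0],[0.013,0,0],[0.006,0,0],[0,0,0]],"roll":[-0.1,-0.14,-0.14,-0.12,-0.048,0,0,0,0,0]}' 25;  python3 go.py .641 -.160 .011 -77.8 360
```

```text
time_s: 14.6
tcp_pos: [0.6403, -0.1568, 0.0847]
eef_rot: [11.6, 89.9, 172.6]
contact_force: [-0.4, 0.3, 0.3]
gripper_width: 0.0278
time_s: 15.6
tcp_pos: [0.6387, -0.1592, 0.0415]
eef_rot: [-11.8, 89.8, -179.6]
contact_force: [-1.2, 0.8, -1.2]
gripper_width: 0.028
t 15.6 p [ 0.6387 -0.1592  0.0415] jawdir -77.8 down -1.0000 F [-1.2  0.8 -1.2] w 0.0280 q [  3.  28. -13.  -0. -48.  99.]
 world d [ 0.0023 -0.0008 -0.0305]  tool-axes shift now [ 0.0305  0.0013 -0.0022]
  roll -0.000 rad (-0.0 deg) dq1 -0  shift after roll [ 0.0305  0.0013 -0.0022]
  roll 6.283 rad (360.0 deg) dq1 -0  shift after roll [ 0.0305  0.0013 -0.0022]
```

```bash
python3 -m creep '{"jaw":[1,1,1,1,1,1,1,1,1,1],"translation":[[0.003,0.001,-0.002],[0.005,0,0],[0.005,0,0],[0.005,0,0],[0.003,0,0],[0.002,0,0],[0.001,0,0],[0.001,0,0],[0,0,0],[0,0,0]],"roll":[0,0,0,0,0,0,0,0,0,0]}' 25;  python3 go.py .641 -.160 .011 -77.8 360
python3 - <<'E'
from plant import *
from h import *
crop(capture("side")["image"],330,190,490,310,5,"b3.png")
E
```

```text
time_s: 16.6
tcp_pos: [0.6421, -0.1597, 0.0187]
eef_rot: [161.6, 90.0, -6.2]
contact_force: [-0.1, -0.0, -0.3]
gripper_width: 0.0282
t 16.6 p [ 0.6421 -0.1597  0.0187] jawdir -77.8 down -1.0000 F [-0.1 -0.  -0.3] w 0.0282 q [  3.  30. -14.   0. -46.  99.]
 world d [-0.0011 -0.0003 -0.0077]  tool-axes shift now [0.0077 0.0001 0.0012]
  roll 0.000 rad (0.0 deg) dq1 -0  shift after roll [0.0077 0.0001 0.0012]
  roll -6.283 rad (-360.0 deg) dq1 -0  shift after roll [0.0077 0.0001 0.0012]
```

View pics/b3.png

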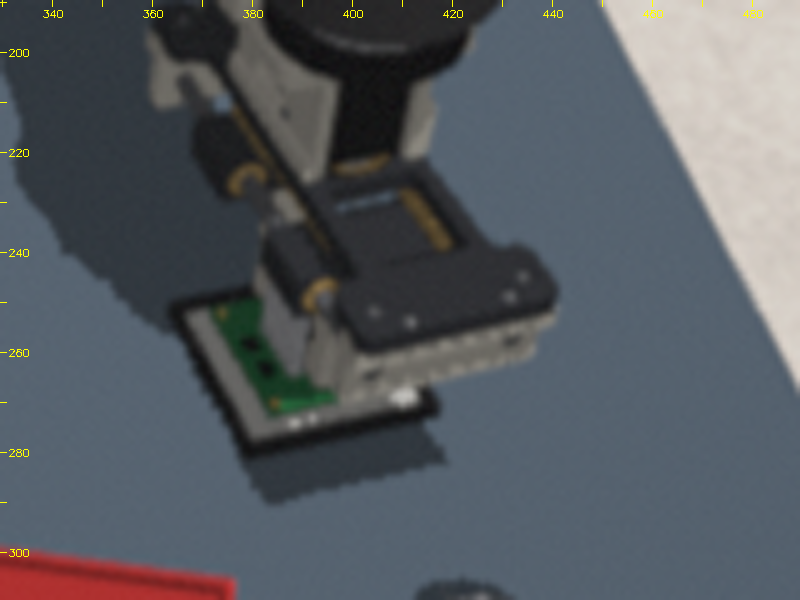

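```bash
python3 -m creep '{"jaw":[1,1,1,1,1,1,1,1,1,1],"translation":[[0.001,0,0.001],[0.0015,0,0],[0.0015,0,0],[0.001,0,0],[0.001,0,0],[0.001,0,0],[0.001,0,0],[0.0005,0,0],[0,0,0],[0,0,0]],"roll":[0,0,0,0,0,0,0,0,0,0]}' 25;  python3 go.py .641 -.160 .011 -77.8 360
```

```text
time_s: 17.65
tcp_pos: [0.6411, -0.1599, 0.0106]
eef_rot: [154.8, 90.0, -12.9]
contact_force: [-2.6, 0.8, 5.2]
gripper_width: 0.0282
t 17.6 p [ 0.6411 -0.1599  0.0106] jawdir -77.8 down -1.0000 F [-2.6  0.8  5.2] w 0.0282 q [  3.  30. -15.   0. -45.  99.]
 world d [-0.0001 -0.0001  0.0004]  tool-axes shift now [-0.0004  0.0001  0.0001]
  roll 0.000 rad (0.0 deg) dq1 -0  shift after roll [-0.0004  0.0001  0.0001]
  roll -6.283 rad (-360.0 deg) dq1 -0  shift after roll [-0.0004  0.0001  0.0001]
```

```bash
python3 -m creep '{"jaw":[0,-0.5,-1,-1,-1,-1,-1,-1,-1,-1],"translation":[[0,0,0],[0,0,0],[0,0,0],[0,0,0],[0,0,0],[-0.008,0,0],[-0.020,0,0],[-0.025,0,0],[-0.015,0,0],[-0.006,0,0]],"roll":[0,0,0,0,0,0,0,0,0,0]}' 25; python3 go.py .640 .135 .085 -111 180
python3 - <<'E'
from plant import *
from h import *
crop(capture("side")["image"],330,190,490,310,5,"b4.png")
E
```

```text
time_s: 18.65
tcp_pos: [0.6422, -0.1599, 0.0864]
eef_rot: [166.4, 89.8, -1.3]
contact_force: [-0.3, -1.0, 0.5]
gripper_width: 0.0878
t 18.6 p [ 0.6422 -0.1599  0.0864] jawdir -77.8 down -1.0000 F [-0.3 -1.   0.5] w 0.0878 q [  3.  26. -11.   0. -53.  99.]
 world d [-0.0022  0.2949 -0.0014]  tool-axes shift now [ 0.0014 -0.2887 -0.0603]
  roll 0.580 rad (33.2 deg) dq1 26  shift after roll [ 0.0014 -0.2745  0.1077]
  roll -2.562 rad (-146.8 deg) dq1 26  shift after roll [ 0.0014  0.2745 -0.1077]
```

View pics/b4.png

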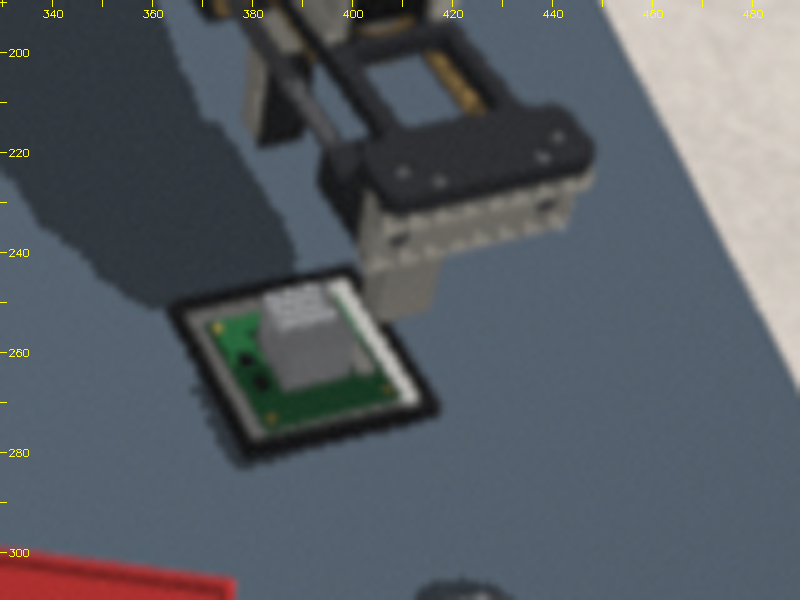

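The square module lies flat inside its tray (side crop centre about (388,262)). On to the strip module.

```bash
python3 -m creep '{"jaw":[-1,-1,-1,-1,-1,-1,-1,-1,-1,-1],"translation":[[0,-0.015,-0.003],[0,-0.030,-0.006],[0,-0.038,-0.008],[0,-0.038,-0.008],[0,-0.038,-0.008],[0,-0.038,-0.008],[0,-0.038,-0.008],[0,-0.030,-0.006],[0,-0.018,-0.004],[0,-0.006,-0.001]],"roll":[0,0,0,0,0,0,0,0,0,0]}' 25
python3 -m creep '{"jaw":[-1,-1,-1,-1,-1,-1,-1,-1,-1,-1],"translation":[[0,0,0],[0,0,0],[0,0,0],[0,0,0],[0,0,0],[0.008,0,0],[0.015,0,0],[0.013,0,0],[0.006,0,0],[0,0,0]],"roll":[0.1,0.14,0.14,0.13,0.07,0,0,0,0,0]}' 25;  python3 go.py .640 .135 .008 -111 180
```

```text
time_s: 19.7
tcp_pos: [0.6378, 0.1374, 0.083]
eef_rot: [7.9, 89.9, -159.8]
contact_force: [0.1, 0.1, 0.2]
gripper_width: 0.0877
time_s: 20.7
tcp_pos: [0.6375, 0.1347, 0.04]
eef_rot: [47.0, 89.8, -154.0]
contact_force: [0.3, -0.3, -0.0]
gripper_width: 0.0879
t 20.7 p [0.6375 0.1347 0.04  ] jawdir -111.0 down -1.0000 F [ 0.3 -0.3 -0. ] w 0.0879 q [ 29.  28. -14.  -0. -48.  40.]
 world d [ 0.0025  0.0003 -0.032 ]  tool-axes shift now [ 0.032  -0.0012 -0.0023]
  roll 0.000 rad (0.0 deg) dq1 -0  shift after roll [ 0.032  -0.0012 -0.0023]
  roll -3.141 rad (-180.0 deg) dq1 -0  shift after roll [0.032  0.0012 0.0023]
```

```bash
python3 -m creep '{"jaw":[-1,-1,-1,-1,-1,-1,-1,-1,-1,-1],"translation":[[0.004,-0.001,-0.002],[0.007,0,0],[0.007,0,0],[0.006,0,0],[0.004,0,0],[0.002,0,0],[0.001,0,0],[0,0,0],[0,0,0],[0,0,0]],"roll":[0,0,0,0,0,0,0,0,0,0]}' 25;  python3 go.py .640 .135 .008 -111 180
python3 - <<'E'
from plant import *
from h import *
crop(capture("side")["image"],290,110,450,230,5,"c1.png")
E
```

```text
time_s: 21.7
tcp_pos: [0.6409, 0.1356, 0.0113]
eef_rot: [-134.2, 90.0, 24.8]
contact_force: [0.0, -0.3, 0.6]
gripper_width: 0.0878
t 21.7 p [0.6409 0.1356 0.0113] jawdir -111.0 down -1.0000 F [ 0.  -0.3  0.6] w 0.0878 q [ 29.  30. -15.   0. -45.  40.]
 world d [-0.0009 -0.0006 -0.0033]  tool-axes shift now [0.0033 0.0009 0.0007]
  roll -0.000 rad (-0.0 deg) dq1 -0  shift after roll [0.0033 0.0009 0.0007]
  roll 3.141 rad (180.0 deg) dq1 -0  shift after roll [ 0.0033 -0.0009 -0.0007]
```

View pics/c1.png

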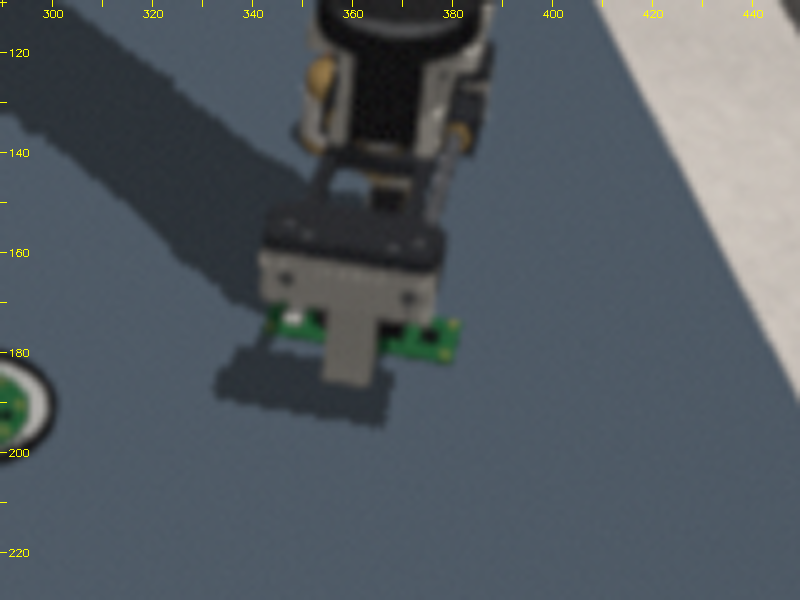

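The near finger covers the middle of the board (ends at u≈343 and 381, finger at about 359), so it is centred. Lowering and closing.

```bash
python3 -m creep '{"jaw":[-1,-1,0,1,1,1,1,1,1,1],"translation":[[0.0015,0.001,0.001],[0.0015,0,0],[0,0,0],[0,0,0],[0,0,0],[0,0,0],[0,0,0],[0,0,0],[0,0,0],[0,0,0]],"roll":[0,0,0,0,0,0,0,0,0,0]}' 25
python3 -m creep '{"jaw":[1,1,1,1,1,1,1,1,1,1],"translation":[[0,0,0],[0,0,0],[0,0,0],[0,0,0],[-0.004,0,0],[-0.012,0,0],[-0.020,0,0],[-0.020,0,0],[-0.014,0,0],[-0.006,0,0]],"roll":[0,0,0,0,0,0,0,0,0,0]}' 25; python3 go.py .3605 -.277 .085 -90.2 360
```

```text
time_s: 22.75
tcp_pos: [0.6395, 0.1349, 0.0081]
eef_rot: [-5.6, 90.0, 153.4]
contact_force: [-1.3, -0.2, -0.6]
gripper_width: 0.0295
time_s: 23.75
tcp_pos: [0.6403, 0.1353, 0.0865]
eef_rot: [-135.0, 89.8, 24.0]
contact_force: [0.4, 0.2, -1.5]
gripper_width: 0.0157
t 23.8 p [0.6403 0.1353 0.0865] jawdir -111.0 down -1.0000 F [ 0.4  0.2 -1.5] w 0.0157 q [ 29.  25. -12.   0. -53.  40.]
 world d [-0.2798 -0.4123 -0.0015]  tool-axes shift now [2.000e-04 4.852e-01 1.135e-01]
  roll -0.363 rad (-20.8 deg) dq1 -49  shift after roll [2.000e-04 4.133e-01 2.784e-01]
  roll 5.920 rad (339.2 deg) dq1 -49  shift after roll [2.000e-04 4.133e-01 2.784e-01]
```

```bash
python3 -m creep '{"jaw":[1,1,1,1,1,1,1,1,1,1],"translation":[[0,0.015,0.004],[0,0.030,0.007],[0,0.038,0.009],[0,0.038,0.009],[0,0.038,0.009],[0,0.038,0.009],[0,0.038,0.009],[0,0.038,0.009],[0,0.038,0.009],[0,0.038,0.009]],"roll":[0,0,0,0,0,0,0,0,0,0]}' 25
python3 -m creep '{"jaw":[1,1,1,1,1,1,1,1,1,1],"translation":[[0,0.038,0.009],[0,0.038,0.009],[0,0.030,0.006],[0,0.020,0.004],[0,0.010,0.002],[0,0,0],[0,0,0],[0,0,0],[0,0,0],[0,0,0]],"roll":[0,0,0,0,0,-0.1,-0.14,-0.09,-0.033,0]}' 25;  python3 go.py .3605 -.277 .011 -90.2 360
python3 - <<'E'
from plant import *
from h import *
crop(capture("side")["image"],170,230,330,350,5,"c2.png");crop(capture("top")["image"],320,180,440,300,5,"c3.png")
E
```

```text
time_s: 24.75
tcp_pos: [0.4344, -0.1624, 0.0835]
eef_rot: [14.9, 89.9, 173.8]
contact_force: [-0.0, -0.2, -0.2]
gripper_width: 0.0159
time_s: 25.75
tcp_pos: [0.3595, -0.277, 0.0837]
eef_rot: [-22.4, 89.9, 157.4]
contact_force: [0.2, 0.1, -0.9]
gripper_width: 0.0157
t 25.8 p [ 0.3595 -0.277   0.0837] jawdir -90.2 down -1.0000 F [ 0.2  0.1 -0.9] w 0.0157 q [-13.   8. -37.  -0. -44. 102.]
 world d [ 0.001  -0.     -0.0727]  tool-axes shift now [ 0.0727  0.0001 -0.0011]
  roll 0.000 rad (0.0 deg) dq1 0  shift after roll [ 0.0727  0.0001 -0.0011]
  roll -6.283 rad (-360.0 deg) dq1 0  shift after roll [ 0.0727  0.0001 -0.0011]
```

View pics/c2.png

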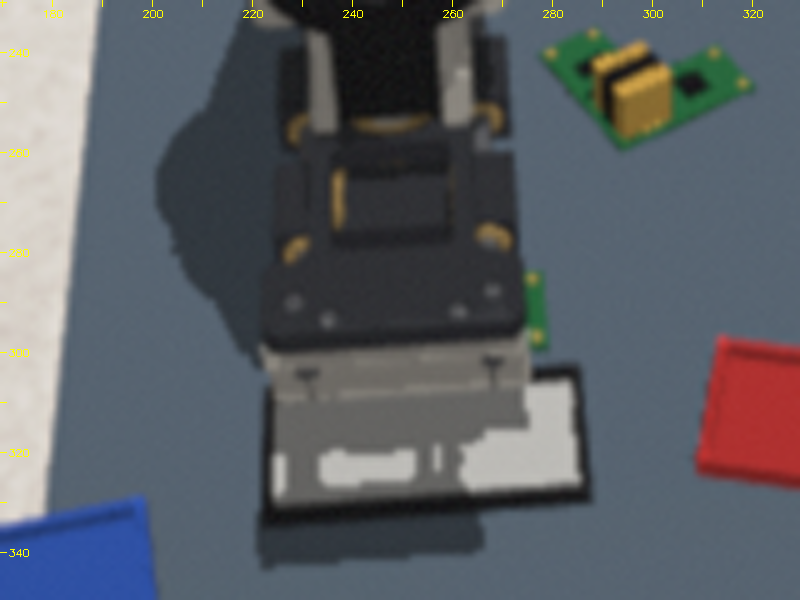

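View pics/c3.png

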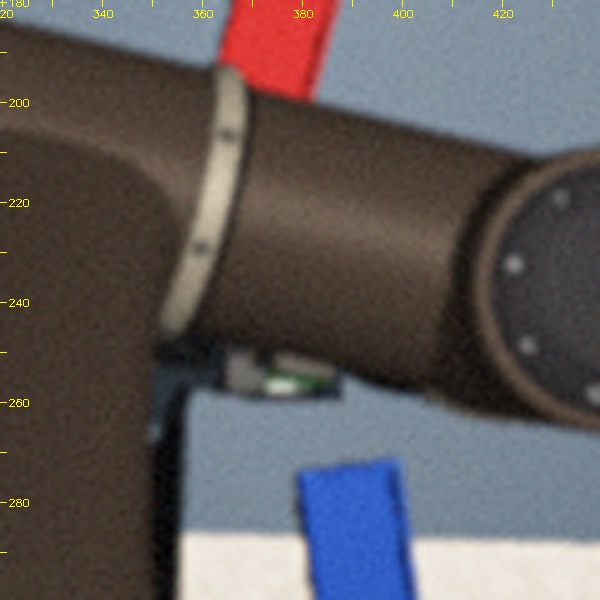

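```bash
python3 - <<'E'
from plant import *
from h import *
s=capture("side")
p=get_state()["tcp_pos"]; z=p[2]-.008+.003
print(proj(s,[[.3605+.048,-.277+.017,z],[.3605+.048,-.277-.017,z]]))
E
python3 -m creep '{"jaw":[1,1,1,1,1,1,1,1,1,1],"translation":[[0.006,0,-0.001],[0.012,0,0],[0.012,0,0],[0.010,0,0],[0.008,0,0],[0.006,0,0],[0.004,0,0],[0.002,0,0],[0.001,0,0],[0,0,0]],"roll":[0,0,0,0,0,0,0,0,0,0]}' 25;  python3 go.py .3605 -.277 .011 -90.2 360
python3 - <<'E'
from plant import *
from h import *
crop(capture("side")["image"],170,250,330,370,5,"c4.png")
E
```

```text
[[278.44228948 282.92006642]
 [279.66018698 298.02058607]]
time_s: 26.9
tcp_pos: [0.3612, -0.2773, 0.0232]
eef_rot: [162.7, 90.0, -17.5]
contact_force: [0.3, 0.3, -0.8]
gripper_width: 0.0159
t 26.9 p [ 0.3612 -0.2773  0.0232] jawdir -90.2 down -1.0000 F [ 0.3  0.3 -0.8] w 0.0159 q [-13.  14. -41.   0. -35. 102.]
 world d [-0.0007  0.0003 -0.0122]  tool-axes shift now [ 0.0122 -0.0003  0.0007]
  roll -0.000 rad (-0.0 deg) dq1 -0  shift after roll [ 0.0122 -0.0003  0.0007]
  roll 6.283 rad (360.0 deg) dq1 -0  shift after roll [ 0.0122 -0.0003  0.0007]
```

View pics/c4.png

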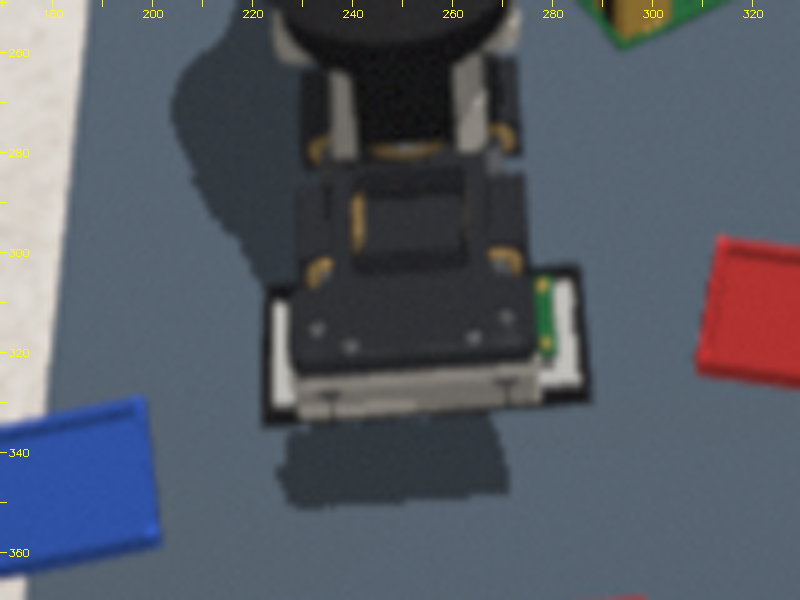

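The board's right end (u≈280, v 303–320) matches the prediction and sits inside the rim. Lowering the last 12 mm.

```bash
python3 -m creep '{"jaw":[1,1,1,1,1,1,1,1,1,1],"translation":[[0.002,0,0.0005],[0.003,0,0],[0.002,0,0],[0.001,0,0],[0.001,0,0],[0.001,0,0],[0.001,0,0],[0.001,0,0],[0.0005,0,0],[0,0,0]],"roll":[0,0,0,0,0,0,0,0,0,0]}' 25;  python3 go.py .3605 -.277 .011 -90.2 360
```

```text
time_s: 27.95
tcp_pos: [0.3606, -0.2773, 0.011]
eef_rot: [116.0, 90.0, -64.2]
contact_force: [-2.4, 2.0, 6.5]
gripper_width: 0.0162
t 27.9 p [ 0.3606 -0.2773  0.011 ] jawdir -90.2 down -1.0000 F [-2.4  2.   6.5] w 0.0162 q [-13.  16. -42.   0. -33. 102.]
 world d [-0.0001  0.0003  0.    ]  tool-axes shift now [-0.     -0.0003  0.0001]
  roll -0.000 rad (-0.0 deg) dq1 0  shift after roll [-0.     -0.0003  0.0001]
  roll 6.283 rad (360.0 deg) dq1 0  shift after roll [-0.     -0.0003  0.0001]
```

```bash
python3 -m creep '{"jaw":[0,-0.5,-1,-1,-1,-1,-1,-1,-1,-1],"translation":[[0,0,0],[0,0,0],[0,0,0],[0,0,0],[0,0,0],[-0.008,0,0],[-0.020,0,0],[-0.025,0,0],[-0.015,0,0],[-0.006,0,0]],"roll":[0,0,0,0,0,0,0,0,0,0]}' 25; python3 go.py .4515 -.117 .085 -62.1 360
```

```text
time_s: 28.95
tcp_pos: [0.3615, -0.2776, 0.0866]
eef_rot: [163.4, 89.8, -16.8]
contact_force: [0.8, 0.6, -0.3]
gripper_width: 0.086
t 28.9 p [ 0.3615 -0.2776  0.0866] jawdir -90.2 down -1.0000 F [ 0.8  0.6 -0.3] w 0.0860 q [-13.   8. -37.   0. -45. 102.]
 world d [ 0.09    0.1606 -0.0016]  tool-axes shift now [ 0.0017 -0.1609 -0.0894]
  roll -0.491 rad (-28.1 deg) dq1 23  shift after roll [ 0.0017 -0.0998 -0.1547]
  roll 5.793 rad (331.9 deg) dq1 23  shift after roll [ 0.0017 -0.0998 -0.1547]
```

```bash
python3 -m creep '{"jaw":[-1,-1,-1,-1,-1,-1,-1,-1,-1,-1],"translation":[[0,-0.016,-0.009],[0,-0.032,-0.018],[0,-0.036,-0.020],[0,-0.036,-0.020],[0,-0.026,-0.014],[0,-0.015,-0.008],[0,0,0],[0,0,0],[0,0,0],[0,0,0]],"roll":[0,0,0,0,0,0,-0.12,-0.14,-0.14,-0.091]}' 25;  python3 go.py .4515 -.117 .008 -62.1 360
python3 - <<'E'
from plant import *
from h import *
crop(capture("side")["image"],220,180,380,300,5,"d1.png");crop(capture("top")["image"],320,180,440,300,5,"d2.png")
E
```

```text
time_s: 29.95
tcp_pos: [0.4498, -0.1165, 0.0842]
eef_rot: [-26.2, 89.9, -178.0]
contact_force: [-0.7, 0.4, -0.5]
gripper_width: 0.0874
t 29.9 p [ 0.4498 -0.1165  0.0842] jawdir -61.8 down -1.0000 F [-0.7  0.4 -0.5] w 0.0874 q [ 10.   9. -36.  -0. -45. 108.]
 world d [ 0.0017 -0.0005 -0.0762]  tool-axes shift now [ 0.0762  0.0013 -0.0013]
  roll 0.006 rad (0.3 deg) dq1 -0  shift after roll [ 0.0762  0.0013 -0.0013]
  roll -6.277 rad (-359.7 deg) dq1 -0  shift after roll [ 0.0762  0.0013 -0.0013]
```

View pics/d1.png

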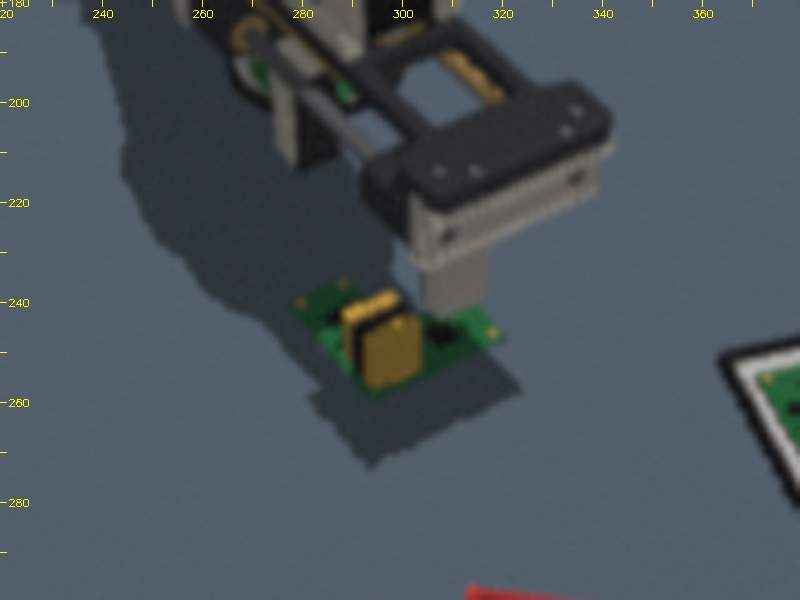

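View pics/d2.png

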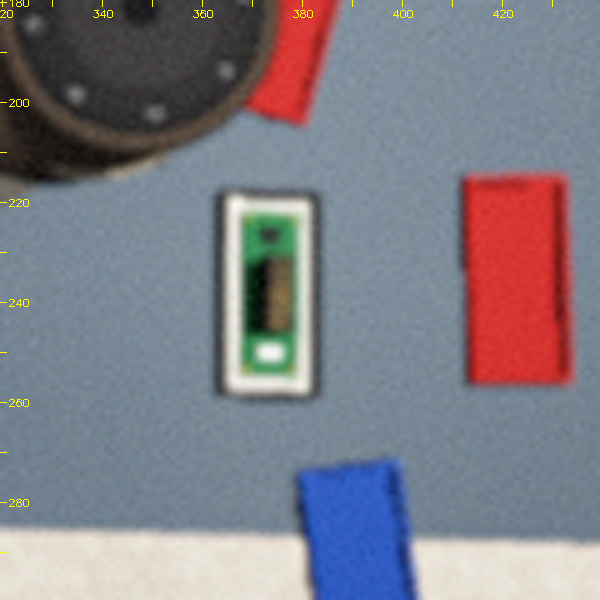

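The strip module is centred in its tray (269,295 in the crop). The near finger lines up with the transformer's -y side. Descending.

```bash
python3 -m creep '{"jaw":[-1,-1,-1,-1,-1,-1,-1,-1,-1,-1],"translation":[[0.006,0.001,-0.001],[0.012,0,0],[0.012,0,0],[0.012,0,0],[0.010,0,0],[0.008,0,0],[0.005,0,0],[0.003,0,0],[0.001,0,0],[0,0,0]],"roll":[0.005,0,0,0,0,0,0,0,0,0]}' 25;  python3 go.py .4515 -.117 .008 -62.1 360
python3 - <<'E'
from plant import *
from h import *
crop(capture("side")["image"],220,180,380,300,5,"d3.png")
E
```

```text
time_s: 31.05
tcp_pos: [0.4517, -0.117, 0.0157]
eef_rot: [153.6, 90.0, 1.3]
contact_force: [-0.8, -0.1, -0.4]
gripper_width: 0.0876
t 31.1 p [ 0.4517 -0.117   0.0157] jawdir -62.4 down -1.0000 F [-0.8 -0.1 -0.4] w 0.0876 q [ 10.  16. -40.   0. -34. 108.]
 world d [-0.0002  0.     -0.0077]  tool-axes shift now [ 0.0077 -0.0001  0.0001]
  roll -0.005 rad (-0.3 deg) dq1 -0  shift after roll [ 0.0077 -0.0001  0.0001]
  roll 6.278 rad (359.7 deg) dq1 -0  shift after roll [ 0.0077 -0.0001  0.0001]
```

View pics/d3.png

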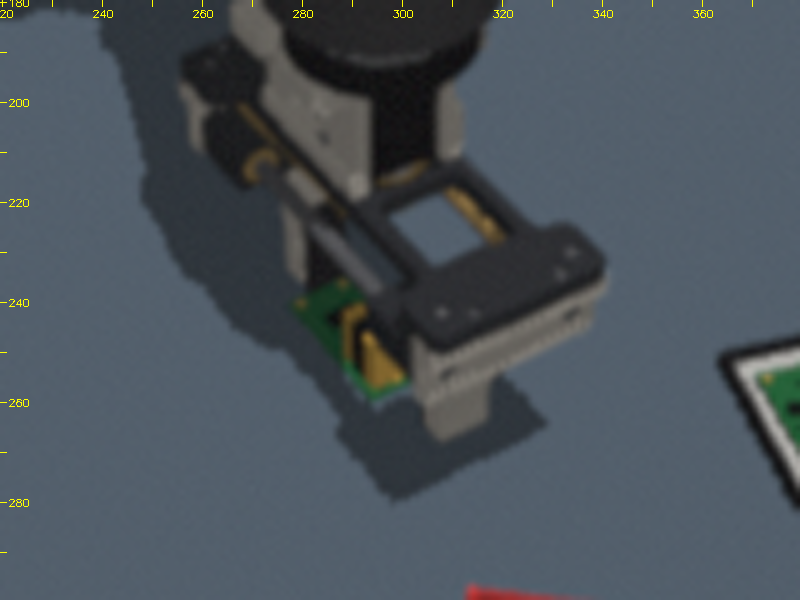

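```bash
python3 -m creep '{"jaw":[-1,-1,-1,-1,0,1,1,1,1,1],"translation":[[0.003,0,0],[0.002,0,0],[0.0015,0,0],[0.001,0,0],[0,0,0],[0,0,0],[0,0,0],[0,0,0],[0,0,0],[0,0,0]],"roll":[0,0,0,0,0,0,0,0,0,0]}' 25
python3 go.py .4515 -.117 .008 -62.1 360
python3 -m creep '{"jaw":[1,1,1,1,1,1,1,1,1,1],"translation":[[0,0,0],[0,0,0],[0,0,0],[0,0,0],[0,0,0],[-0.006,0,0],[-0.016,0,0],[-0.022,0,0],[-0.020,0,0],[-0.010,0,0]],"roll":[0,0,0,0,0,0,0,0,0,0]}' 25; python3 go.py .3605 .2655 .085 -66.5 360
```

```text
time_s: 32.1
tcp_pos: [0.4516, -0.117, 0.0081]
eef_rot: [152.7, 90.0, 0.3]
contact_force: [-0.5, -0.1, -0.1]
gripper_width: 0.0449
t 32.1 p [ 0.4516 -0.117   0.0081] jawdir -62.4 down -1.0000 F [-0.5 -0.1 -0.1] w 0.0449 q [ 10.  17. -40.   0. -33. 108.]
 world d [-0.0001  0.     -0.0001]  tool-axes shift now [ 0.0001 -0.0001  0.    ]
  roll -0.005 rad (-0.3 deg) dq1 0  shift after roll [ 0.0001 -0.0001  0.    ]
  roll 6.278 rad (359.7 deg) dq1 0  shift after roll [ 0.0001 -0.0001  0.    ]
time_s: 33.1
tcp_pos: [0.4524, -0.117, 0.084]
eef_rot: [156.6, 89.9, 4.3]
contact_force: [0.2, 0.3, -0.8]
gripper_width: 0.0237
t 33.1 p [ 0.4524 -0.117   0.084 ] jawdir -62.4 down -1.0000 F [ 0.2  0.3 -0.8] w 0.0237 q [ 10.  10. -36.   0. -44. 108.]
 world d [-0.0919  0.3825  0.001 ]  tool-axes shift now [-0.0012 -0.3815 -0.0961]
  roll 0.072 rad (4.1 deg) dq1 51  shift after roll [-0.0012 -0.3874 -0.0683]
  roll -6.211 rad (-355.9 deg) dq1 51  shift after roll [-0.0012 -0.3874 -0.0683]
```

```bash
python3 -m creep '{"jaw":[1,1,1,1,1,1,1,1,1,1],"translation":[[0,-0.015,-0.006],[0,-0.030,-0.012],[0,-0.037,-0.015],[0,-0.037,-0.014],[0,-0.037,-0.013],[0,-0.037,-0.011],[0,-0.037,-0.009],[0,-0.037,-0.007],[0,-0.037,-0.005],[0,-0.037,-0.003]],"roll":[0,0,0,0,0,0,0,0,0,0]}' 25; python3 go.py .3605 .2655 .085 -66.5 360
```

```text
time_s: 34.1
tcp_pos: [0.3768, 0.2305, 0.082]
eef_rot: [-123.1, 90.0, 84.5]
contact_force: [1.1, 0.1, -0.2]
gripper_width: 0.0235
t 34.1 p [0.3768 0.2305 0.082 ] jawdir -62.4 down -1.0000 F [ 1.1  0.1 -0.2] w 0.0235 q [ 57.   7. -39.  -0. -44.  60.]
 world d [-0.0163  0.035   0.003 ]  tool-axes shift now [-0.003  -0.0385 -0.0018]
  roll 0.072 rad (4.1 deg) dq1 5  shift after roll [-0.003  -0.0386  0.001 ]
  roll -6.211 rad (-355.9 deg) dq1 5  shift after roll [-0.003  -0.0386  0.001 ]
```

```bash
python3 -m creep '{"jaw":[1,1,1,1,1,1,1,1,1,1],"translation":[[0,-0.022,-0.001],[0,-0.012,-0.001],[0,-0.005,0],[0,0,0],[0.008,0,0],[0.012,0,0],[0.012,0,0],[0.008,0,0],[0.004,0,0],[0,0,0]],"roll":[0,0,0,0.072,0,0,0,0,0,0]}' 25; python3 go.py .3605 .2655 .011 -66.5 360
python3 - <<'E'
from plant import *
from h import *
crop(capture("side")["image"],190,70,350,190,5,"d4.png");crop(capture("top")["image"],120,170,240,290,5,"d5.png")
E
```

```text
time_s: 35.1
tcp_pos: [0.3612, 0.2639, 0.0375]
eef_rot: [38.1, 89.9, -118.4]
contact_force: [-0.4, -0.2, -0.3]
gripper_width: 0.0237
t 35.1 p [0.3612 0.2639 0.0375] jawdir -66.5 down -1.0000 F [-0.4 -0.2 -0.3] w 0.0237 q [ 62.  12. -41.   0. -37.  52.]
 world d [-0.0007  0.0016 -0.0265]  tool-axes shift now [ 0.0265 -0.0018  0.    ]
  roll 0.000 rad (0.0 deg) dq1 0  shift after roll [ 0.0265 -0.0018  0.    ]
  roll -6.283 rad (-360.0 deg) dq1 0  shift after roll [ 0.0265 -0.0018  0.    ]
```

View pics/d4.png

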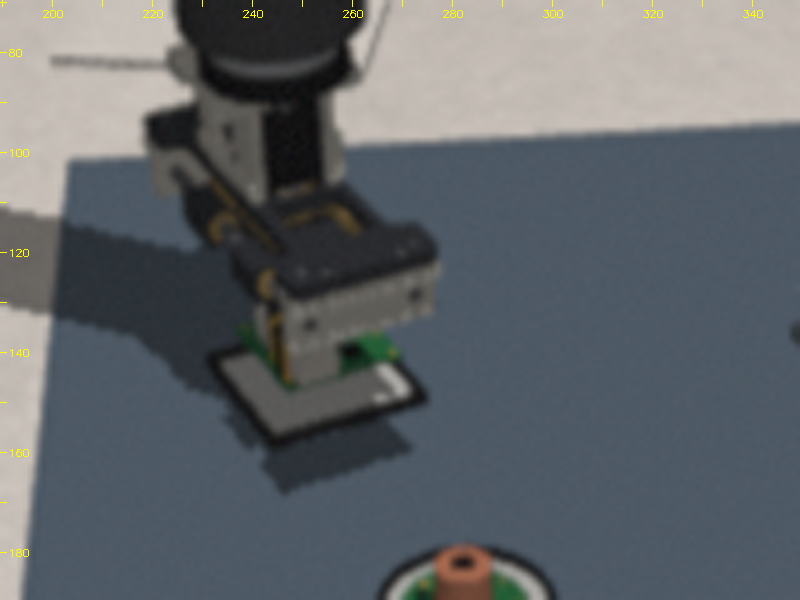

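View pics/d5.png

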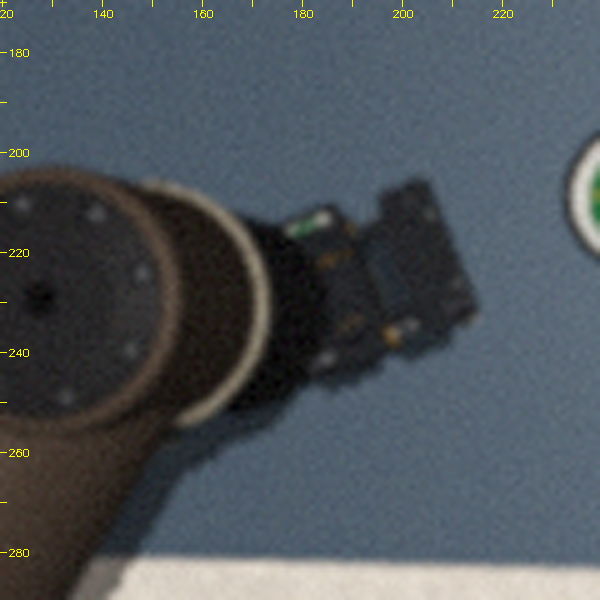

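```bash
python3 -m creep '{"jaw":[1,1,1,1,1,1,1,1,1,1],"translation":[[0.003,-0.001,0],[0.004,0,0],[0.004,0,0],[0.003,0,0],[0.002,0,0],[0.002,0,0],[0,0,0],[0,0,0],[0,0,0],[0,0,0]],"roll":[0,0,0,0,0,0,0,0,0,0]}' 25; python3 go.py .3605 .265 .011 -66.5 360
python3 - <<'E'
from plant import *
from h import *
crop(capture("side")["image"],200,90,320,180,6.5,"d6.png")
E
```

```text
time_s: 36.2
tcp_pos: [0.3609, 0.2656, 0.0202]
eef_rot: [-141.2, 90.0, 62.3]
contact_force: [0.1, -0.5, -0.7]
gripper_width: 0.0239
t 36.2 p [0.3609 0.2656 0.0202] jawdir -66.5 down -1.0000 F [ 0.1 -0.5 -0.7] w 0.0239 q [ 62.  14. -42.  -0. -34.  52.]
 world d [-0.0004 -0.0006 -0.0092]  tool-axes shift now [0.0092 0.0004 0.0006]
  roll 0.000 rad (0.0 deg) dq1 -0  shift after roll [0.0092 0.0004 0.0006]
  roll -6.283 rad (-360.0 deg) dq1 -0  shift after roll [0.0092 0.0004 0.0006]
```

View pics/d6.png

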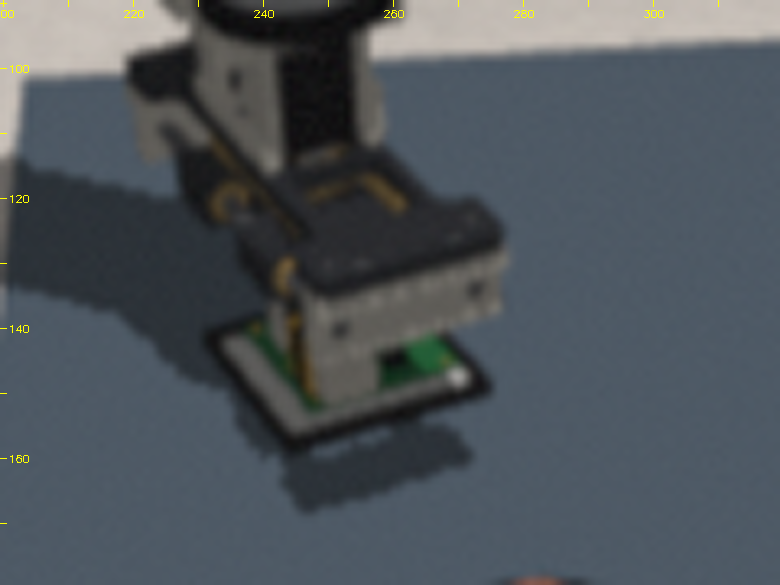

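The board is aligned with the rim and about 9 mm up. Lowering.

```bash
python3 -m creep '{"jaw":[1,1,1,1,1,1,1,1,1,1],"translation":[[0.0015,0,0],[0.002,0,0],[0.0015,0,0],[0.001,0,0],[0.001,0,0],[0.001,0,0],[0.001,0,0],[0.001,0,0],[0,0,0],[0,0,0]],"roll":[0,0,0,0,0,0,0,0,0,0]}' 25; python3 go.py .3605 .265 .011 -66.5 360
```

```text
time_s: 37.25
tcp_pos: [0.3609, 0.2655, 0.011]
eef_rot: [-177.8, 90.0, 25.7]
contact_force: [-5.2, -1.6, 16.3]
gripper_width: 0.0238
t 37.2 p [0.3609 0.2655 0.011 ] jawdir -66.5 down -1.0000 F [-5.2 -1.6 16.3] w 0.0238 q [ 62.  15. -43.   0. -32.  52.]
 world d [-0.0004 -0.0005 -0.    ]  tool-axes shift now [0.     0.0003 0.0006]
  roll 0.000 rad (0.0 deg) dq1 -0  shift after roll [0.     0.0003 0.0006]
  roll -6.283 rad (-360.0 deg) dq1 -0  shift after roll [0.     0.0003 0.0006]
```

```bash
python3 -m creep '{"jaw":[0.5,0,-0.5,-1,-1,-1,-1,-1,-1,-1],"translation":[[-0.0005,0,0],[0,0,0],[0,0,0],[0,0,0],[0,0,0],[-0.008,0,0],[-0.020,0,0],[-0.025,0,0],[-0.025,0,0],[-0.020,0,0]],"roll":[0,0,0,0,0,0,0,0,0,0]}' 25; python3 go.py .3 .55 .2
python3 -m creep '{"jaw":[-1,-1,-1,-1,-1,-1,-1,-1,-1,-1],"translation":[[-0.010,-0.015,0],[-0.020,-0.030,0.002],[-0.020,-0.035,0.003],[-0.015,-0.035,0.003],[-0.010,-0.035,0.003],[0,-0.035,0.003],[0,-0.030,0.003],[0,-0.020,0],[0,-0.010,0],[0,0,0]],"roll":[0,0,0,0,0,0,0,0,0,0]}'
python3 - <<'E'
from plant import *
from h import *
t=capture("top")["image"];s=capture("side")["image"]
crop(t,90,100,290,250,4,"e1.png");crop(t,280,100,480,250,4,"e2.png");crop(s,190,80,450,275,3,"e3.png");crop(s,200,210,460,405,3,"e4.png")
E
```

```text
time_s: 38.25
tcp_pos: [0.3611, 0.2657, 0.1105]
eef_rot: [-151.3, 89.9, 52.2]
contact_force: [1.0, 0.1, 0.5]
gripper_width: 0.0862
t 38.2 p [0.3611 0.2657 0.1105] jawdir -66.5 down -1.0000 F [1.  0.1 0.5] w 0.0862 q [ 62.   6. -36.   0. -48.  52.]
 world d [-0.0611  0.2843  0.0895]  tool-axes shift now [-0.0892 -0.2851 -0.0575]
time_s: 39.25
tcp_pos: [0.2471, 0.484, 0.1831]
eef_rot: [60.9, 89.9, -95.6]
contact_force: [-0.5, -0.0, -1.0]
gripper_width: 0.0878
```

View pics/e1.png

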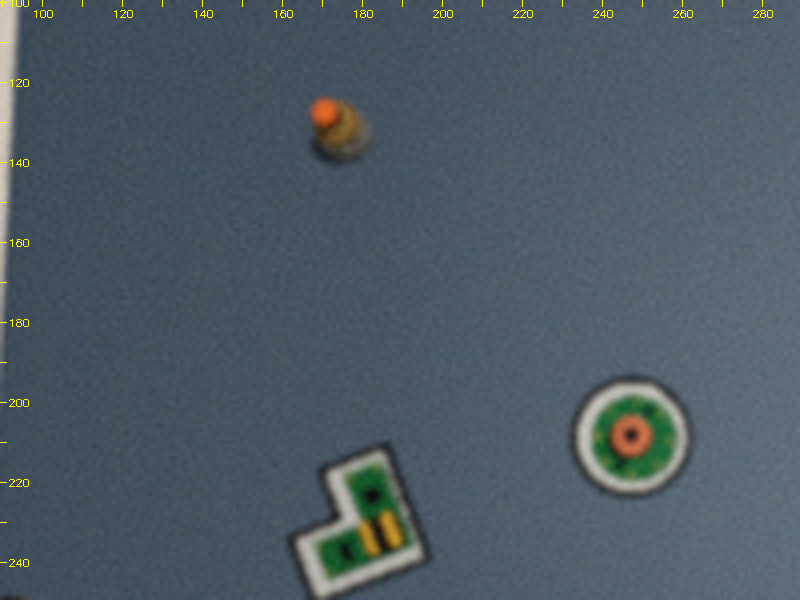

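View pics/e2.png

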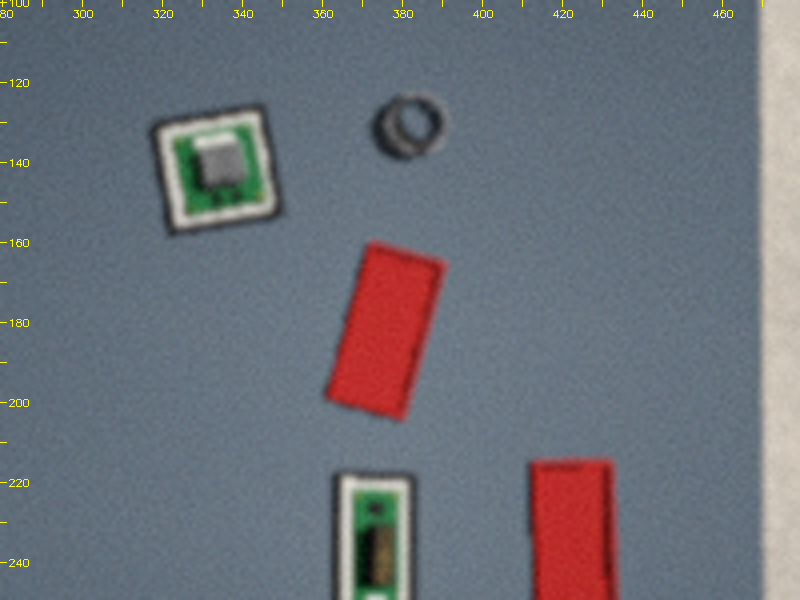

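View pics/e3.png

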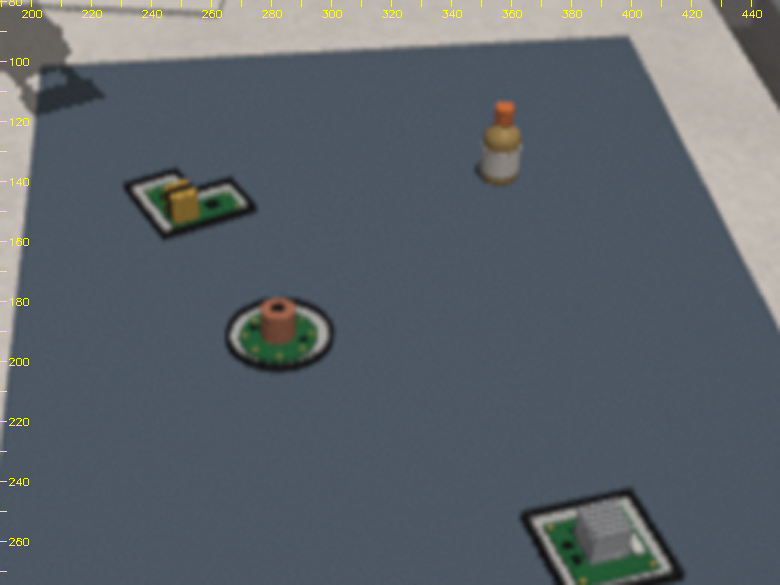

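View pics/e4.png

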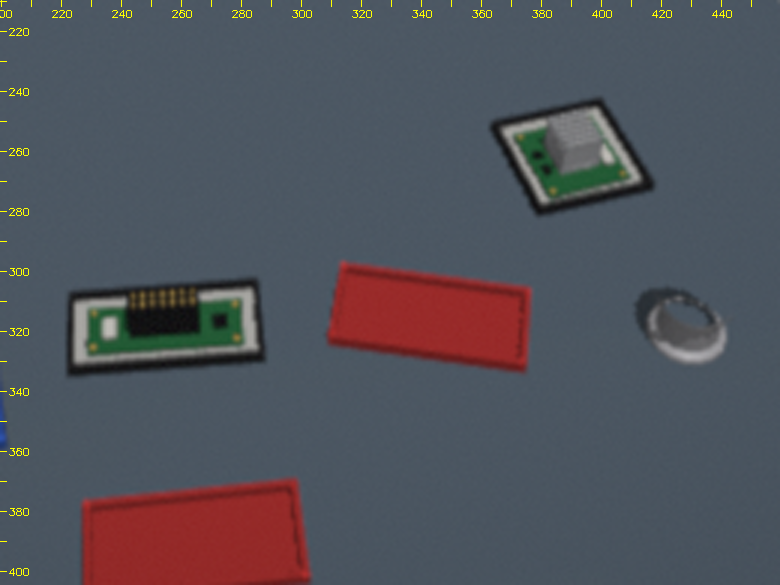

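All four lie inside their rims, and the reel (382,130) and bottle (175,132) haven't moved. One closer look at the L tray, where the gaps look least even.

Run:
```python
from plant import *
from h import *
t=capture("top")["image"];s=capture("side")["image"]
crop(t,155,200,205,260,10,"f1.png");crop(s,225,125,285,165,12,"f2.png")
```

```text
(no output)
```

View pics/f1.png

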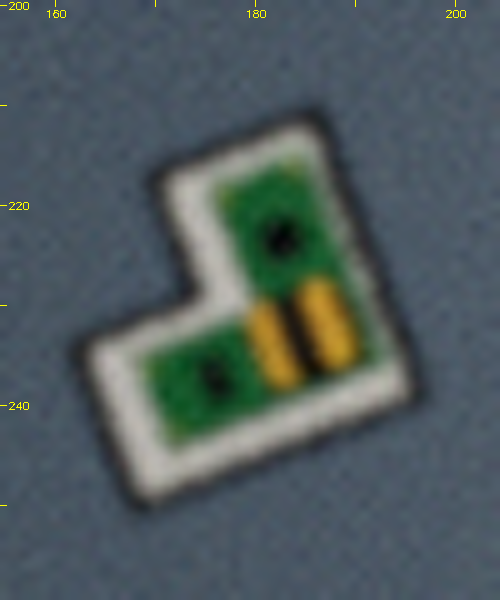

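View pics/f2.png

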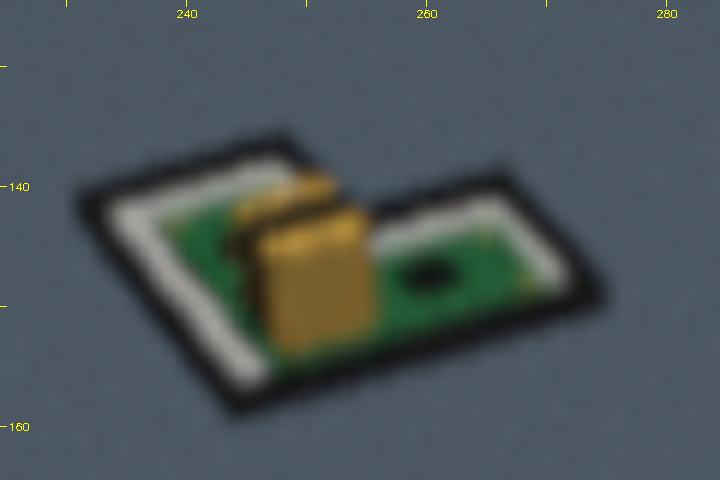

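Run:
```python
from plant import *
from fit import *
t=capture("top"); F1=(155,200,10)
b=px([(382,358),(302,158),(218,188),(143,358),(172,445)],F1); tr=px([(422,395),(322,103),(152,175),(192,298),(75,345),(140,508)],F1)
m=[(-15,-15),(53,-15),(53,15),(15,53),(-15,53)]
xb,rb=fit(m,23,[(t,b,[6]*5)]); xt,rt=fit(Lt,23,[(t,tr,[9]*6)])
d=xb-xt;c,s=np.cos(xt[2]),np.sin(xt[2])
print(xb,rb,xt,rt,"offset in tray mm",[(c*d[0]+s*d[1])*1e3,(-s*d[0]+c*d[1])*1e3],"yaw",np.degrees(d[2]))
```

```text
[0.36222253 0.26137655 0.40264614] 0.6415903373918415 [0.35933854 0.26373938 0.39922209] 0.493923602573491 offset in tray mm [np.float64(1.7387628468496097), np.float64(-3.2980381999273147)] yaw 0.19618356917630256
```

The L board is 1.7/-3.3 mm off centre with 0.2° yaw error, well inside the 8 mm clearance. Handing in.

```bash
python3 -c "
from plant import *
print(close_job())"
```

```text
the job is handed in; nothing more can be done
None
```

All four modules are in their matching trays, and I handed the job in at about 39.5 s of the 112 s allowed. I picked each one up by its tall part, turned it to fit, lowered it until it touched the tray floor (5–16 N), and only then let go.

- **Placing:** the last pictures from both cameras show every board flat and inside its rim. The round, square and long modules look centred. The L-shaped one is about 1.7 mm and 3.3 mm off centre, turned 0.2°, within the 8 mm clearance.
- **Other objects:** the solder reel, flux bottle and the red and blue look-alike trays were not touched. The gripper was raised clear of everything at the end.
- **Disagreements:** the two cameras differed by about 2–3 mm on positions, and I used the combined fit. The L module's offset is a little larger than I expected but needed no correction. No check failed.

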